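Pile the dried filters and their cover squarely

TASK

Take the dried filter plate and the solid cover plate, which stand on end in the clear caddy, and stack them lying flat on the filter plate that already lies on the shelf: first the filter, then the cover on top, all edges flush so that the three make one square pile. The pile stays where its bottom plate lies; set the plates down, do not drop them, and leave the gourd, the bombilla tube and the cup where they are. The empty sloped steel stand is there to lean a plate on while you change your grip.

Things in the scene. Friction and masses are not known exactly. Their poses are not given: they have to be found in the camera images.
- filter: filter plate to stack: white plastic frame, steel mesh window in both faces, 110 long x 64 wide x 12 thick (mm), 0.1 kg. Starts standing on a short edge in a slot of the caddy, top edge 116 above the shelf. Origin at its centre; x along the thickness, y width, z length (both faces and both ends alike)
- cover: cover plate: plain solid white plastic, no mesh, 110 x 64 x 18 thick (mm), 0.14 kg, standing in the caddy's other slot. Origin and axes as for the filter: x thickness, y width, z length
- bottom: filter plate lying flat on the shelf, the bottom of the pile: 110 x 64 x 12 thick (mm), looks like the other filter. Origin at its centre (6 mm above the shelf); x along the length, y along the width, z up
- rack: clear caddy, fixed, open above and at both ends: base 150 x 78 x 6 (mm); two upright side walls, tops 114 above the shelf, 70 apart inside, cover the plates' side edges: a plate can be taken only by its faces from above. Two slots 21 wide between 20 mm high ribs, centred at x = -40 and +40. Origin under the centre; x along the row of slots, y across the caddy, z up
- stand: empty sloped steel stand, fixed, 36 wide, base 100 x 60 x 5 (mm). Its flat back rises 66 mm at 50 deg from level towards the stand's -x, so its face looks to +x and up; at its foot a ledge square to it sticks out 22. A plate on the ledge leaning on the back sticks out 44 above it and 14 at each side. Origin under the centre of the base, y along the ledge, z up
- stand_seat (a point): inner corner of the stand between its back and its ledge, middle of the width: at (20, 0, 24) mm in the stand's frame
- gourd: bystander: terracotta ceramic gourd, 84 across, 98 tall (mm); origin under its centre
- tube: bystander: clear tube with a steel bombilla in it, lying, 195 x 28 x 28 (mm) along its y; origin under its centre
- cup: bystander: white ceramic cup, 72 across, 70 tall (mm); origin under its centre

How it is judged:
By the outcome, as a careful person would: the job done as asked, in the order asked, and still so for the second after the job is handed in, with the robot touching nothing.
It also fails if it takes over 72 s, if anything falls off the work surface, if the arm or the gripper's body presses on something with over 40 N, if the wrist force passes 120 N, or if a joint passes its speed limit or range.

ROBOT

A 6-joint arm with a two-finger parallel gripper is mounted at the origin on the work surface. World frame = base frame: x ahead of the robot, y to its left, z up, the work surface at z = 0. Lengths are in m, angles in degrees, forces in N, time in s.
With the tool pointing down it reaches from about 0.4 to 0.825 m from the base axis. Payload 7 kg.
Tool frame: the origin (TCP) lies on the centre line of the jaws, within the pads' length; the fingertips stand 19 mm ahead of it and the grasp point (between the pads) is the TCP; z points along the fingers, y is the line along which they close (so a half turn about z gives the same grasp; the last joint's range is limited). The gripper opens to 88 mm and grips with 3 to 60 N. Pads are 19 mm wide; open, the fingers measure 130 mm over their backs; the gripper's body (78 mm by 193 mm) begins 47 mm behind the grasp point.
Start: joints at [87.554, 20.546, 0.682, 0, -70.136, -16.507], TCP at [0.219, 0.638, 0.246] pointing down, gripper open.
Joint ranges: [-176.03, 176.03], [-82.01, 121.73], [-58.28, 71.71], [-173.87, 95.51], [-174.79, -0.11], [-173.66, 173.66]. Speed limits (degrees/s): [136.94, 136.94, 172.46, 180, 180, 180].

INTERFACE

Orientations are given as [roll, pitch, yaw] about the fixed x, y, z axes, in that order (R = Rz(yaw) Ry(pitch) Rx(roll)).
In Python, from plant import ctrl gives the robot as it stands.
- The arm moves only by the tool move_arm, never from a script. Its argument "motion" is a list of rows, each a list of 3 entries, a list of its own where there are three numbers: the shift along the tool's x, y, z in mm, then the turn, a rotation vector about the tool's x, y, z in degrees, then the closure, from 0 (fully open) to 1 (shut). A call has 1 to 10 rows; each row is the pose to reach, as a shift and turn from the pose commanded when the call began, along the tool's axes at that moment; what a row does not reach only later rows make up. A row lasts 1/12 s, in which the tool goes at most 41.7 mm and 7.16 degrees, less where a joint would pass 70% of its speed; a pose out of reach is approached as far as the arm can. A call with a gripper value outside its range is refused whole. The fingers move at their own pace and stop on an object; the grip force is fixed at half the most. Time passes only in rows, so rows that repeat a pose let the fingers close. It gives the time, the measured TCP pose, the force, the opening and the grip force at its end, in the units of the state.
- ctrl.get_obs(): the state, without advancing time (a new reading comes with each control period).
- ctrl.snapshot(name): name is "scene" or "top"; returns a dict with "color" (384x512x3 uint8, blue, green, red), "camera_matrix" (3x3 intrinsics, pixels), "cam_to_world" (4x4, takes a point from camera to world coordinates). Camera axes: x right, y up, looking along -z (the intrinsics and any distortion apply to the point x, -y, -z); pixel columns grow to the right and rows downward; lengths in m; the calibration is good to about 2 mm. A picture is of the moment at which its call begins. There is no depth.
- ctrl.close_job(): hands the job in; it is judged then, once.
The state is a dict: "clock": time; "joint_pos": joint angles; "qvel": joint speeds; "tau": joint torques, N m; "tool_pos": TCP position; "orientation": TCP orientation; "force": force on the tool from outside, world axes, zero at the start; "moment": the same for the moment, N m; "opening": finger opening in m; "gripper_force": force on a finger pad.
Only numpy, scipy, OpenCV 4.12 (cv2) and the standard library are available. Lean on these libraries where they do the work, as an engineer would, in place of code of your own. Each camera call takes 0.05 s, during which the arm holds its last target. There are 200 camera calls.

## Working session

There is one attempt and no reset: what is moved stays moved. The work goes in short steps, Python scripts to look and compute and a tool call to move; the robot and the scene stay as the last step left them, time stands still between calls to the robot, and variables do not carry over. Pictures are saved under pics/ and viewed, at most 10 in all, crops included, and the job is handed in when it is done.

Besides the shell and the picture viewer there is one more tool, called after "Call:" in YAML: its name, and indented under it one key for each argument. move_arm: Moves the arm, as the interface text tells. Its arguments: {"type":"object","properties":{"motion":{"type":"array"}},"required":["motion"]}

```bash
ls; mkdir -p pics
cat > h.py <<'E'
import numpy as np, cv2
from plant import ctrl
from scipy.spatial.transform import Rotation as R
def snap(n):
    s=ctrl.snapshot(n); return s['color'],np.array(s['camera_matrix']),np.array(s['cam_to_world'])
def ray(K,T,u,v):
    d=np.array([(u-K[0,2])/K[0,0],-(v-K[1,2])/K[1,1],-1.]); return T[:3,3],T[:3,:3]@d
def onz(K,T,u,v,z):
    o,d=ray(K,T,u,v); return o+d*(z-o[2])/d[2]
def proj(K,T,p):
    q=T[:3,:3].T@(np.array(p)-T[:3,3]); return K[0,0]*q[0]/-q[2]+K[0,2], K[1,2]-K[1,1]*q[1]/-q[2]
E
python3 - <<'E'
from h import *
for n in('scene','top'):
    c,K,T=snap(n); cv2.imwrite(f'pics/{n}0.png',cv2.resize(c,None,fx=1.5625,fy=1.5625,interpolation=cv2.INTER_CUBIC)); np.savez(n+'0.npz',c=c,K=K,T=T); print(n,K.round(1).tolist(),T.round(3).tolist())
print(ctrl.get_obs())
E
```

```text
pics
scene [[457.2, 0.0, 260.8], [0.0, 457.2, 184.9], [0.0, 0.0, 1.0]] [[-0.665, -0.485, 0.568, 1.225], [0.747, -0.433, 0.505, 0.578], [0.001, 0.76, 0.65, 0.846], [0.0, 0.0, 0.0, 1.0]]
top [[377.9, 0.0, 253.2], [0.0, 377.9, 191.7], [0.0, 0.0, 1.0]] [[-0.029, 0.997, -0.065, 0.521], [-1.0, -0.029, -0.003, 0.007], [-0.005, 0.065, 0.998, 0.848], [0.0, 0.0, 0.0, 1.0]]
{'clock': 0.1, 'joint_pos': array([ 8.75524478e+01,  2.05871372e+01,  6.39385302e-01, -1.59489006e-02,
       -7.01360950e+01, -1.65059230e+01]), 'qvel': array([-0.04384192,  0.02336531,  0.13418793,  0.07561826, -0.03579475,
        0.01901812]), 'tau': array([-4.60694446e-04, -5.84163129e+01,  2.93756765e+01,  7.01560244e+00,
        1.02333233e-02, -4.50303014e-05]), 'tool_pos': array([0.21915192, 0.63800697, 0.24472692]), 'orientation': array([ 1.79915348e+02, -9.44808782e-03, -1.89588984e+01]), 'force': array([ 0.20056227,  0.39419133, -1.00486872]), 'moment': array([-0.07339989,  0.03804041,  0.02772747]), 'gripper_force': 0.0, 'opening': 0.0877608819837214}
```

View pics/scene0.png

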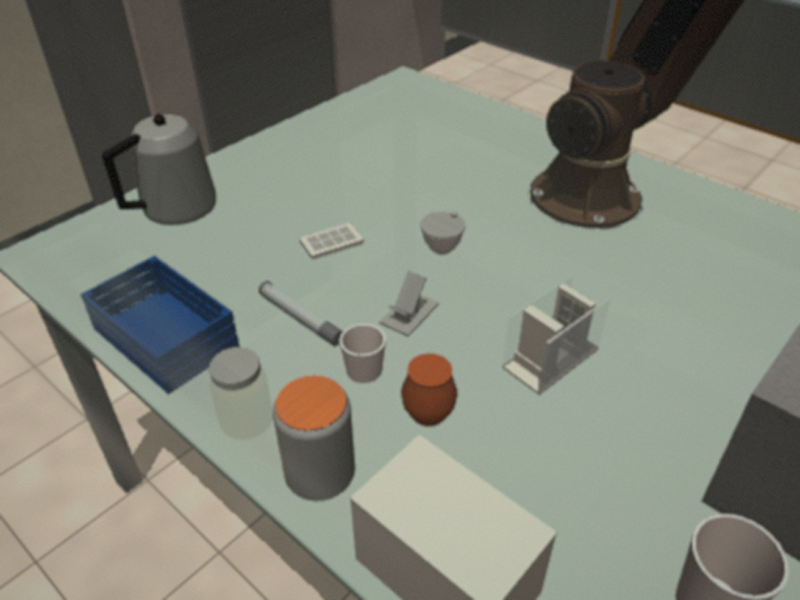

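View pics/top0.png

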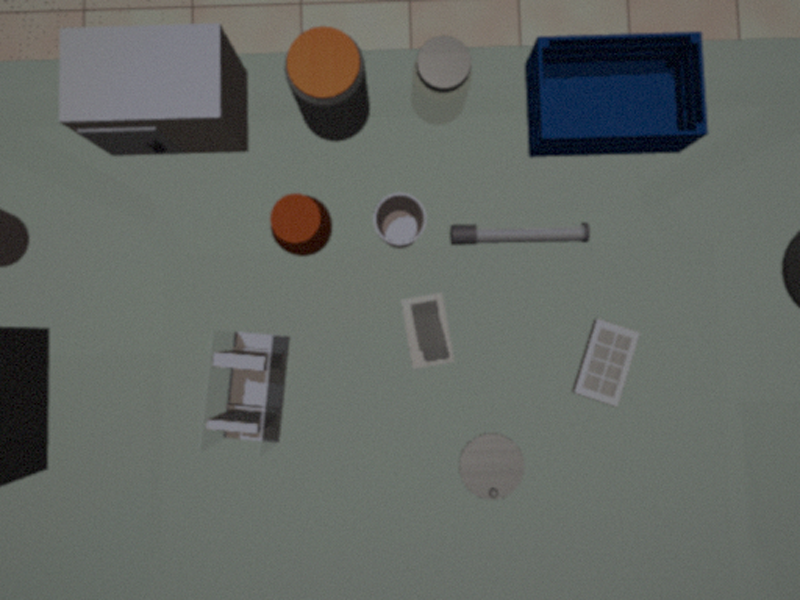

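Run:
```python
from h import *
d=np.load('top0.npz'); c,K,T=d['c'],d['K'],d['T']
def crop(c,x,y,w,h,f): return cv2.resize(c[y:y+h,x:x+w],None,fx=f,fy=f,interpolation=cv2.INTER_CUBIC)
a=crop(c,120,200,80,95,3.15*1.5)   # caddy
b=crop(c,250,180,50,62,4.7);e=crop(c,360,195,60,70,4.7)
H=600;m=np.zeros((600,800,3),np.uint8)
for im,x,y in((a,0,0),(b,385,0),(e,385,295)): 
    h,w=im.shape[:2];h=min(h,600-y);w=min(w,800-x); m[y:y+h,x:x+w]=im[:h,:w]
s=np.load('scene0.npz');g=crop(s['c'],235,165,55,55,2.0); m=np.clip(m.astype(float)*1.3,0,255).astype(np.uint8)
cv2.imwrite('pics/crop1.png',m)
s2=np.vstack([np.hstack([crop(s['c'],235,165,55,55,7),crop(s['c'],315,175,80,80,4.8125)])])
cv2.imwrite('pics/crop2.png',s2)
lab=c.astype(int); print('table',lab[270,200],'plate',lab[225,372],'cavtop',lab[231,150])
sat=c.max(2).astype(int)-c.min(2); 
g=lab[:,:,1]-(lab[:,:,0]+lab[:,:,2])/2
print((g[200:205,200:210]).mean(), g[228:232,145:155].mean(), lab[200:205,200:210].mean((0,1)))
```

```text
table [109 115 107] plate [107 115 105] cavtop [142 132 133]
6.59 -4.0125 [108.2  115.22 109.06]
```

View pics/crop1.png

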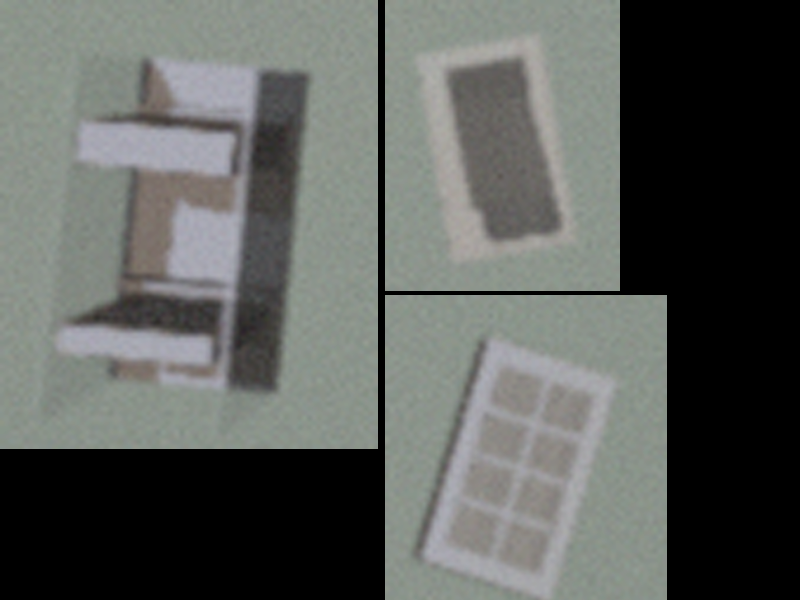

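View pics/crop2.png

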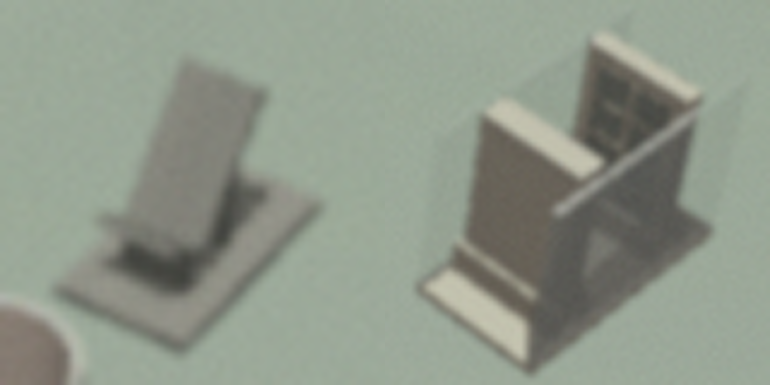

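```bash
cat >> h.py <<'E'
def mask(c,thr=2.0,bright=None):
    f=cv2.GaussianBlur(c,(0,0),0.8).astype(float); m=(f[:,:,1]-(f[:,:,0]+f[:,:,2])/2<thr)
    if bright: m&=f.mean(2)>bright
    return m.astype(np.uint8)*255
def rect(m,box,K,T,z,fill=True,up=4):
    x,y,w,h=box; s=cv2.resize(m[y:y+h,x:x+w],None,fx=up,fy=up,interpolation=cv2.INTER_LINEAR); s=(s>127).astype(np.uint8)
    cs,_=cv2.findContours(s,cv2.RETR_EXTERNAL,cv2.CHAIN_APPROX_NONE); k=max(cs,key=cv2.contourArea)[:,0].astype(float)
    k=(k+.5)/up-.5+[x,y]; P=np.array([onz(K,T,u,v,z)[:2] for u,v in k])*1000
    r=cv2.minAreaRect(P.astype(np.float32)); return r,P
E
python3 - <<'E'
from h import *
d=np.load('top0.npz'); c,K,T=d['c'],d['K'],d['T']
def show(n,r):
    (cx,cy),(w,h),a=r
    if w<h: w,h=h,w; a+=90
    print(n,'c',round(cx,1),round(cy,1),'size',round(w,1),round(h,1),'long axis deg',round((a+90)%180-90,1))
for b in(None,):
    r,P=rect(mask(c,2),(250,180,50,62),K,T,.005);show('stand',r)
for br in(118,125,130,135):
    r,P=rect(mask(c,2,br),(360,195,60,70),K,T,.012);show('bottom%d'%br,r)
for br in(120,126,132):
    r,P=rect(mask(c,1,br),(130,222,42,17),K,T,.116);show('cover%d'%br,r)
    r,P=rect(mask(c,1,br),(128,264,40,15),K,T,.116);show('filter%d'%br,r)
r,P=rect(mask(c,2),(360,195,60,70),K,T,.012);show('bottomfull',r)
# scene view
d=np.load('scene0.npz'); c,K,T=d['c'],d['K'],d['T']
m=mask(c,0.,None); 
p=lambda u,v:(315+u/4.8125*1-385/4.8125,175+v/4.8125)
for n,q in(('filter',[(592,35),(700,98)]),('cover',[(488,102),(603,170)])):
    print(n,[ (onz(K,T,*p(*t),.116)*1000).round(1)[:2].tolist() for t in q])
r,P=rect(mask(c,2),(185,135,52,35),K,T,.012);show('bottom scene',r)
for t in [(52,285),(180,350),(322,203)]: print('stand base',(onz(K,T,235+t[0]/7,165+t[1]/7,.005)*1000).round(1))
E
```

```text
stand c 530.9 -33.7 size 97.5 59.3 long axis deg 8.2
bottom118 c 479.1 -285.2 size 109.8 62.8 long axis deg -20.1
bottom125 c 479.6 -285.1 size 106.3 60.0 long axis deg -20.0
bottom130 c 528.7 -292.2 size 17.6 3.9 long axis deg 74.2Traceback (most recent call last):
  File "<stdin>", line 10, in <module>
  File "h.py", line 18, in rect
    cs,_=cv2.findContours(s,cv2.RETR_EXTERNAL,cv2.CHAIN_APPROX_NONE); k=max(cs,key=cv2.contourArea)[:,0].astype(float)
                                                                        ~~~^^^^^^^^^^^^^^^^^^^^^^^^
ValueError: max() iterable argument is empty
```

Run:
```python
from h import *
d=np.load('top0.npz'); c,K,T=d['c'],d['K'],d['T']
def show(n,r):
    (cx,cy),(w,h),a=r
    if w<h: w,h=h,w; a+=90
    print(n,'c',round(cx,1),round(cy,1),'size',round(w,1),round(h,1),'long axis deg',round((a+90)%180-90,1))
for br in(100,110,118):
  for th in (1,3):
    try:
        r,P=rect(mask(c,th,br),(130,222,42,17),K,T,.116);show('cover%d'%br,r)
        r,P=rect(mask(c,th,br),(128,264,40,15),K,T,.116);show('filter%d'%br,r)
    except ValueError as e: print(br,th,'none')
r,P=rect(mask(c,2),(360,195,60,70),K,T,.012);show('bottomfull',r)
d=np.load('scene0.npz'); c,K,T=d['c'],d['K'],d['T']
p=lambda u,v:(315+(u-385)/4.8125,175+v/4.8125)
for n,q in(('filter',[(592,35),(700,98)]),('cover',[(488,102),(603,170)])):
    print(n,[ (onz(K,T,*p(*t),.116)*1000).round(1)[:2].tolist() for t in q])
r,P=rect(mask(c,2),(185,135,52,35),K,T,.012);show('bottom scene',r)
for t in [(52,285),(180,350),(322,203)]: print('stand base',(onz(K,T,235+t[0]/7,165+t[1]/7,.005)*1000).round(1))
```

```text
cover100 c 497.9 205.9 size 65.2 20.2 long axis deg 82.4
filter100 c 417.5 215.1 size 63.9 16.4 long axis deg 82.6
cover100 c 497.7 206.6 size 66.6 21.0 long axis deg 82.4
filter100 c 417.6 215.7 size 65.1 16.4 long axis deg 82.6
cover110 c 498.0 206.6 size 63.7 18.6 long axis deg 81.6
filter110 c 417.0 216.1 size 62.0 15.0 long axis deg 83.0
cover110 c 497.5 207.4 size 65.1 19.8 long axis deg 81.6
filter110 c 417.1 216.8 size 63.2 15.0 long axis deg 83.0
cover118 c 498.0 206.1 size 62.0 16.6 long axis deg 83.2
filter118 c 418.9 215.9 size 61.5 10.5 long axis deg 83.5
cover118 c 498.0 206.1 size 62.0 16.6 long axis deg 83.2
filter118 c 418.9 215.9 size 61.5 10.5 long axis deg 83.5
bottomfull c 478.9 -282.6 size 111.8 67.6 long axis deg -20.2
filter [[419.0, 184.5], [424.7, 251.0]]
cover [[497.4, 174.0], [501.2, 243.0]]Traceback (most recent call last):
  File "<stdin>", line 18, in <module>
  File "h.py", line 18, in rect
    cs,_=cv2.findContours(s,cv2.RETR_EXTERNAL,cv2.CHAIN_APPROX_NONE); k=max(cs,key=cv2.contourArea)[:,0].astype(float)
                                                                        ~~~^^^^^^^^^^^^^^^^^^^^^^^^
ValueError: max() iterable argument is empty
```

```bash
cat >> h.py <<'E'
def go(pos,Rt):
    """shift (mm, tool axes) and rotvec (deg) from measured pose to the target"""
    o=ctrl.get_obs(); Rc=R.from_euler('xyz',o['orientation'],degrees=True)
    print('shift',Rc.inv().apply(np.array(pos)-o['tool_pos']*1000).round(1),'turn',(Rc.inv()*Rt).as_rotvec(degrees=True).round(1),'dist',np.linalg.norm(np.array(pos)-o['tool_pos']*1000).round(),'t',o['clock'],'q',np.round(o['joint_pos'],1))
down=lambda psi:R.from_euler('xyz',[180,0,psi],degrees=True)
E
python3 - <<'E'
from h import *
d=np.load('scene0.npz'); K,T=d['K'],d['T']
b=onz(K,T,705/1.5625,500/1.5625,0); print('box corner',b)
for z in(.1,.15,.2,.25): print(z,np.array(proj(K,T,[b[0],b[1],z]))*1.5625)
for n in('top','scene'):
    d=np.load(n+'0.npz'); print(n,'seat px',np.array(proj(d['K'],d['T'],[.5507,-.0308,.024]))*1.5625)
go([418,216,260],down(-96.9))
E
```

```text
box corner [0.54553497 0.51502838 0.        ]
0.1 [726.51103388 455.11545596]
0.15 [738.47181791 430.15829487]
0.2 [751.36082754 403.26431461]
0.25 [765.29047828 374.19895096]
top seat px [424.90604798 315.81264151]
scene seat px [402.8857604  308.75077194]
shift [325.2 334.5 -14.7] turn [ 0.1 -0.1 77.9] dist 467.0 t 0.1 q [ 87.6  20.6   0.6  -0.  -70.1 -16.5]
```

Call:
move_arm:
  motion:
    - [[0, 0, -40], [0, 0, 0], 0]
    - [[0, 0, -80], [0, 0, 7], 0]
    - [[325, 334, -80], [0, 0, 78], 0.3]
    - [[325, 334, -80], [0, 0, 78], 0.4]
    - [[325, 334, -80], [0, 0, 78], 0.4]
    - [[325, 334, -80], [0, 0, 78], 0.4]
    - [[325, 334, -80], [0, 0, 78], 0.4]
    - [[325, 334, -80], [0, 0, 78], 0.4]
    - [[325, 334, -80], [0, 0, 78], 0.4]
    - [[325, 334, -80], [0, 0, 78], 0.4]

```text
clock: 0.93
tool_pos: [0.3617, 0.3348, 0.3254]
orientation: [180.0, -0.0, -83.6]
force: [1.9, 0.6, 0.5]
opening: 0.0528
gripper_force: 0.0
```

```bash
python3 -c "
from h import *
go([418.3,216,150],down(-96.9))"
```

```text
shift [124.4 -43.  175.4] turn [ 0.  -0.  13.3] dist 219.0 t 0.9333 q [ 65.7   0.5 -14.   -0.  -75.5 -59.3]
```

Call:
move_arm:
  motion:
    - [[124, -43, 90], [0, 0, 13], 0.4]
    - [[124, -43, 90], [0, 0, 13], 0.4]
    - [[124, -43, 90], [0, 0, 13], 0.4]
    - [[124, -43, 90], [0, 0, 13], 0.4]
    - [[124, -43, 120], [0, 0, 13], 0.4]
    - [[124, -43, 150], [0, 0, 13], 0.4]
    - [[124, -43, 160], [0, 0, 13], 0.4]
    - [[124, -43, 160], [0, 0, 13], 0.4]

```text
clock: 1.6
tool_pos: [0.4176, 0.2174, 0.1632]
orientation: [179.8, -0.2, -96.3]
force: [-0.2, 0.6, 0.4]
opening: 0.0526
gripper_force: 0.0
```

```bash
python3 -c "
from h import *
go([418.3,216,97],down(-96.9))
c,K,T=snap('top'); cv2.imwrite('pics/p1.png',cv2.resize(c[190:300,110:220],None,fx=5,fy=5,interpolation=cv2.INTER_CUBIC))"
```

```text
shift [ 1.  -1.1 66.2] turn [ 0.2 -0.3  0.6] dist 66.0 t 1.6 q [ 51.5   5.6 -30.8  -0.  -53.9 -57.8]
```

Call:
move_arm:
  motion:
    - [[1, -1, 33], [0, 0, 0.6], 0.4]
    - [[1, -1, 55], [0, 0, 0.6], 0.4]
    - [[1, -1, 66], [0, 0, 0.6], 0.4]
    - [[1, -1, 66], [0, 0, 0.6], 0.4]
    - [[1, -1, 66], [0, 0, 0.6], 1]
    - [[1, -1, 66], [0, 0, 0.6], 1]
    - [[1, -1, 66], [0, 0, 0.6], 1]
    - [[1, -1, 66], [0, 0, 0.6], 1]
    - [[1, -1, 66], [0, 0, 0.6], 1]
    - [[1, -1, 66], [0, 0, 0.6], 1]

```text
clock: 2.48
tool_pos: [0.4199, 0.2179, 0.1001]
orientation: [-180.0, 0.0, -96.8]
force: [-0.3, 0.4, 0.9]
opening: 0.018
gripper_force: 0.0
```

```bash
python3 -c "
from h import *
o=ctrl.get_obs();print(o['opening'],o['gripper_force'],o['force'],o['tool_pos'],o['orientation'])"
```

```text
0.017976921224797 0.0 [-0.34723778  0.38425572  0.91450912] [0.41985093 0.2179381  0.10009553] [-1.79969356e+02  4.51832750e-02 -9.68444021e+01]
```

Call:
move_arm:
  motion:
    - [[0, 0, 0], [0, 0, 0], 1]
    - [[0, 0, 0], [0, 0, 0], 1]
    - [[0, 0, 0], [0, 0, 0], 1]
    - [[0, 0, 0], [0, 0, 0], 1]

```text
clock: 2.82
tool_pos: [0.4198, 0.2178, 0.0998]
orientation: [-180.0, 0.0, -96.8]
force: [-1.2, -1.0, 6.1]
opening: 0.0118
gripper_force: 30.0
```

```bash
python3 -c "
from h import *
for i in range(4):
  o=ctrl.get_obs();print(o['opening'],o['gripper_force'],o['force'],o['tool_pos'],o['orientation'])
  snap('top')
go([418,216,260],down(-96.9))
"
```

```text
0.011830911329688765 29.99309867620468 [-1.17892448 -1.04085288  6.0981966 ] [0.4198269  0.21784596 0.09984826] [-1.79982882e+02  1.01467181e-02 -9.68385574e+01]
0.011917949090103396 29.993220269680023 [-1.42128346 -0.86783249  6.1481459 ] [0.41982915 0.21783874 0.09982884] [-1.79983218e+02  1.03186423e-02 -9.68438875e+01]
0.011653922307571105 29.993164837360382 [-1.06397367 -0.70949295  5.64126445] [0.41981946 0.21782584 0.09983099] [-1.79984487e+02  8.78378074e-03 -9.68423635e+01]
0.0117337957953526 29.993222951889038 [-0.68269072 -0.96694182  6.10324723] [0.41981239 0.21780398 0.09981397] [-1.79985820e+02  6.87330675e-03 -9.68426189e+01]
shift [   2.     1.5 -160.2] turn [-0.   0.   0.1] dist 160.0 t 3.0167 q [ 51.4  10.4 -35.3   0.  -44.3 -58.2]
```

```bash
cat >> h.py <<'E'
a=np.radians(8.2); xs=np.array([np.cos(a),np.sin(a),0]); ys=np.array([-np.sin(a),np.cos(a),0]); zs=np.array([0,0,1.])
t=np.radians(50); n=np.sin(t)*xs+np.cos(t)*zs; dn=np.cos(t)*xs-np.sin(t)*zs
seat=np.array([550.7,-30.8,24.])
Rlean=R.from_matrix(np.c_[-ys,-n,dn]); Rgrab=R.from_matrix(np.c_[-dn,ys,-n])
E
python3 -c "
from h import *
p=seat-94*dn+6*n+2*ys; print(p)
go(p+[0,0,90],Rlean)
"
```

```text
[495.15972325 -36.78281739  99.86490331]
shift [ 243.8 -105.2  -90.1] turn [ 39.8  -5.2 -14.4] dist 280.0 t 3.0167 q [ 51.4  10.4 -35.3   0.  -44.3 -58.2]
```

Call:
move_arm:
  motion:
    - [[0, 0, -20], [0, 0, 0], 1]
    - [[0, 0, -50], [0, 0, 0], 1]
    - [[0, 0, -90], [0, 0, 0], 1]
    - [[0, 0, -130], [0, 0, 0], 1]
    - [[0, 0, -165], [0, 0, 0], 1]
    - [[0, 0, -165], [0, 0, 0], 1]
    - [[0, 0, -165], [0, 0, 0], 1]
    - [[0, 0, -165], [0, 0, 0], 1]

```text
clock: 3.68
tool_pos: [0.4191, 0.2174, 0.2638]
orientation: [179.9, -0.0, -96.9]
force: [-0.1, -0.3, -2.0]
opening: 0.0117
gripper_force: 30.0
```

```bash
python3 -c "
from h import *
o=ctrl.get_obs();print(o['opening'],o['force'],o['tool_pos'])
p=seat-94*dn+6*n+2*ys; print(p)
go(p+[0,0,90],Rlean)
c,K,T=snap('scene'); cv2.imwrite('pics/p2.png',cv2.resize(c[60:260,200:440],None,fx=3,fy=3,interpolation=cv2.INTER_CUBIC))
"
```

```text
0.011673732102089215 [-0.12379352 -0.31379677 -2.00153269] [0.41909378 0.21744171 0.26381633]
[495.15972325 -36.78281739  99.86490331]
shift [ 243.3 -106.    73.9] turn [ 39.8  -5.3 -14.5] dist 275.0 t 3.6833 q [ 51.4   0.3 -22.2  -0.  -67.5 -58.2]
```

Call:
move_arm:
  motion:
    - [[40, -18, 0], [0, 0, 0], 1]
    - [[80, -35, 0], [7, -1, -2.5], 1]
    - [[120, -53, 10], [14, -2, -5], 1]
    - [[160, -70, 30], [20, -3, -8], 1]
    - [[200, -88, 50], [27, -4, -11], 1]
    - [[243, -106, 74], [34, -5, -13], 1]
    - [[243, -106, 74], [39.8, -5.3, -14.5], 1]
    - [[243, -106, 74], [39.8, -5.3, -14.5], 1]
    - [[243, -106, 74], [39.8, -5.3, -14.5], 1]
    - [[243, -106, 74], [39.8, -5.3, -14.5], 1]

```text
clock: 4.57
tool_pos: [0.509, -0.0698, 0.1901]
orientation: [-141.0, 2.5, -79.9]
force: [0.8, -0.1, -0.8]
opening: 0.0117
gripper_force: 30.0
```

```bash
python3 -c "
from h import *
p=seat-94*dn+6*n+2*ys
for i in range(2): snap('top')
go(p+3*n-3*dn,Rlean); o=ctrl.get_obs(); print(o['tool_pos'],o['opening'])
c,K,T=snap('scene'); cv2.imwrite('pics/p2.png',cv2.resize(c[80:240,200:400],None,fx=4,fy=3.75,interpolation=cv2.INTER_CUBIC))
"
```

```text
shift [-27.6  65.2  63.4] turn [ 0.7  3.4 -0.1] dist 95.0 t 4.6667 q [ 13.6  -7.8 -58.3  15.7  -0.1 -19.9]
[ 0.5112742  -0.06620668  0.19303399] 0.01195953255224797
```

```bash
cat > kin.py <<'E'
import numpy as np
from scipy.optimize import least_squares
from scipy.spatial.transform import Rotation as R
D=[([87.55,20.59,.64,0,-70.14,-16.5],[.2192,.638,.2447],[179.9,0,-18.96]),([51.4,.3,-22.2,0,-67.5,-58.2],[.4191,.2174,.2638],[180,0,-96.9]),
([51.4,10.4,-35.3,0,-44.3,-58.2],[.4198,.2178,.0998],[180,0,-96.84]),([65.7,.5,-14,0,-75.5,-59.3],[.3617,.3348,.3254],[180,0,-83.6]),([51.5,5.6,-30.8,0,-53.9,-57.8],[.4176,.2174,.1632],[179.8,-.2,-96.3]),
([13.6,-7.8,-58.3,15.7,-.1,-19.9],[.5113,-.0662,.1930],None)]
rot=lambda ax,d:R.from_euler(ax,d,degrees=True)
def fk(q,p,s4=1,s6=1):
    h,r0,L1,e,L2,d,Lt=p
    # arm plane: x forward, z up; pitch positive = down
    A=rot('z',q[0]); B=A*rot('y',q[1]); C=A*rot('y',q[1]-q[2])
    pos=A.apply([r0,-d,h])+B.apply([0,0,L1])+C.apply([L2,0,e])
    W=C*rot('x',s4*q[3])*rot('y',-q[4])
    pos=pos+W.apply([Lt,0,0])
    W=W*rot('x',s6*q[5])*R.from_matrix(np.array([[0,0,1],[0,-1,0],[1,0,0]],float))  # tool z = arm x
    return pos,W
E
python3 - <<'E'
from kin import *
f=lambda p:np.concatenate([fk(q,p)[0]-np.array(x) for q,x,_ in D[:5]]+[1*(fk(D[5][0],p,s)[0]-np.array(D[5][1])) for s in(1,)])*1000
for x0 in([.3,0,.4,0,.4,.19,.2],[.4,.1,.5,.05,.5,.19,.25]):
    r=least_squares(f,x0,x_scale=.1); print(r.x.round(4),r.fun.round(1))
for q,x,o in D[:5]: print(fk(q,r.x)[1].as_euler('xyz',degrees=True).round(1),fk(q,r.x,1,-1)[1].as_euler('xyz',degrees=True).round(1),o)
print(fk(D[5][0],r.x)[1].as_euler('xyz',degrees=True).round(1))
E
python3 -c "
from h import *;print(ctrl.get_obs()['orientation'])"
```

```text
[ 0.2756  0.0122  0.6128 -0.0146  0.455   0.1907  0.4365] [-0.9  2.9 -1.  -1.7 -0.2  0.4 -2.5 -0.6  6.2 -1.   0.8 -1.6 -2.4 -1.7
  4.   4.1 -5.1 -8. ]
[ 0.2756  0.0122  0.6128 -0.0146  0.455   0.1907  0.4365] [-0.9  2.9 -1.  -1.7 -0.2  0.4 -2.5 -0.6  6.2 -1.   0.8 -1.6 -2.4 -1.7
  4.   4.1 -5.1 -8. ]
[-1.800e+02  1.000e-01  1.041e+02] [1.8e+02 1.0e-01 7.1e+01] [179.9, 0, -18.96]
[180.    0.  109.6] [-180.    -0.    -6.8] [180, 0, -96.9]
[180.    0.  109.6] [180.    0.   -6.8] [180, 0, -96.84]
[180.   0. 125.] [180.    0.    6.4] [180, 0, -83.6]
[-179.7    0.2  109.3] [179.7   0.2  -6.3] [179.8, -0.2, -96.3]
[176.6 -39.3  19. ]
[-140.58402981    2.66940752  -79.57345817]
```

View pics/p2.png

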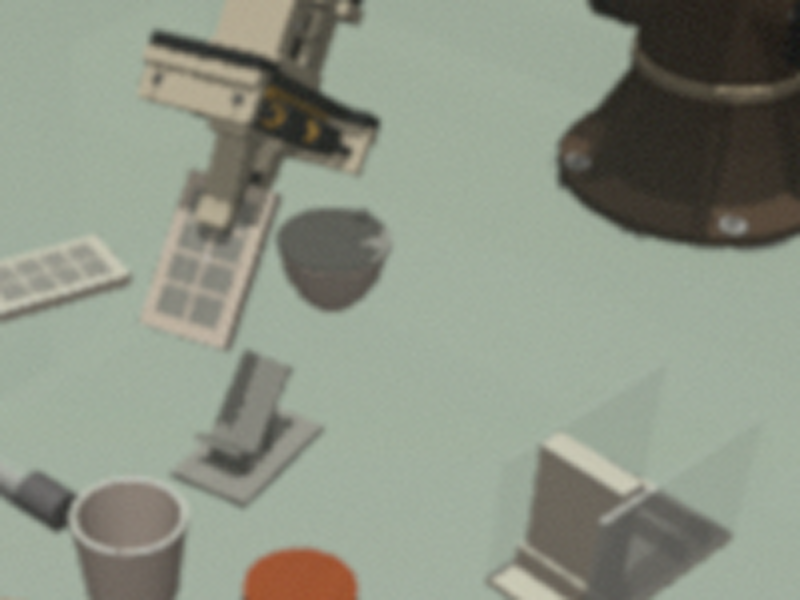

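```bash
cat >> kin.py <<'E'
P=[0.2756,0.0122,0.6128,-0.0146,0.455,0.1907,0.4365]
lo=np.array([-176,-82,-58.2,-173.8,-174.7,-173.6]);hi=np.array([176,121.7,71.7,95.5,-.15,173.6])
Z90=R.from_euler('z',90,degrees=True)
def FK(q):
    p,W=fk(q,P,1,-1); return p,W*Z90
def ik(pos,Rt,q0s):
    best=None
    for q0 in q0s:
        f=lambda q:np.r_[(FK(q)[0]-np.array(pos)/1000)*100,(FK(q)[1].inv()*Rt).as_rotvec(degrees=True)*.3]
        r=least_squares(f,np.clip(q0,lo+.1,hi-.1),bounds=(lo,hi))
        if best is None or r.cost<best.cost: best=r
    return best.x.round(1),round(best.cost,2)
E
python3 - <<'E'
from kin import *; from h import *
for q,x,o in D[:3]: print(FK(q)[1].as_euler('xyz',degrees=True).round(1),o)
q0=[[13,-7,-50,15,-5,-20],[20,0,-40,0,-30,-20],[20,0,-40,-150,-30,-100]]
for th in(0,10,20,25,30,35,40):
    tt=np.radians(90-th); nn=np.sin(tt)*xs+np.cos(tt)*zs; d=np.cos(tt)*xs-np.sin(tt)*zs
    p=seat-94*d+6*nn+2*ys
    print('lean',th,p.round(),ik(p,R.from_matrix(np.c_[-ys,-nn,d]),q0))
q1=[[10,40,-20,0,-100,60],[10,40,-20,0,-100,-100],[10,60,10,0,-130,60]]
for th in(0,20,35,50):
    tt=np.radians(th); nn=np.sin(tt)*xs+np.cos(tt)*zs; d=np.cos(tt)*xs-np.sin(tt)*zs
    p=seat-55*dn+6*n+15*nn
    print('grab',th,p.round(),ik(p,R.from_matrix(np.c_[-d,ys,-nn]),q1),ik(p,R.from_matrix(np.c_[d,-ys,-nn]),q1))
print('place',ik([479,-285,40],down(159.9),q1),ik([479,-285,40],down(-20.1),q1))
E
```

```text
[179.9  -0.  -18.9] [179.9, 0, -18.96]
[-180.     0.   -96.8] [180, 0, -96.9]
[180.    0.  -96.8] [180, 0, -96.84]
lean 0 [556. -28. 118.] (array([ 17.1,  16.7, -24.1,   0. , -49.2,  -8.9]), np.float64(0.0))
lean 10 [540. -30. 118.] (array([ 19.1,   9.7, -35.4,  -3.3, -35.2, -13.4]), np.float64(0.0))
lean 20 [524. -33. 114.] (array([ 22. ,   3.9, -47.1, -13.7, -20.1, -25.8]), np.float64(0.0))
lean 25 [516. -34. 112.] (array([ 24. ,   1.8, -53.2, -31.5, -12.7, -45.3]), np.float64(0.0))
lean 30 [509. -35. 108.] (array([ 25.6,   0.8, -58.2, -69.1,  -8.6, -84.1]), np.float64(0.06))
lean 35 [502. -36. 104.] (array([ 22.5,   1.2, -58.2, -71.8,  -5.3, -84.2]), np.float64(1.91))
lean 40 [495. -37. 100.] (array([  18.6,    2.2,  -58.2, -110.7,   -1.2, -119.3]), np.float64(6.28))
grab 0 [520. -35.  85.] (array([ 17.6,  16.4, -30.5,  -0. , -43.1, -99.4]), np.float64(0.0)) (array([ 17.6,  16.4, -30.5,   0. , -43.1,  80.6]), np.float64(0.0))
grab 20 [525. -34.  84.] (array([ 15.3,  29.7, -12. ,   2.6, -68.2, -95.7]), np.float64(0.0)) (array([ 15.3,  29.7, -12. ,   2.6, -68.2,  84.3]), np.float64(0.0))
grab 35 [529. -34.  82.] (array([ 14.3,  40.6,   1.1,   3.5, -85.3, -94.8]), np.float64(0.0)) (array([ 14.3,  40.6,   1.1,   3.5, -85.3,  85.2]), np.float64(0.0))
grab 50 [532. -34.  80.] (array([  13.7,   51.8,   13.4,    4.3, -101.4,  -94.4]), np.float64(0.0)) (array([  13.7,   51.8,   13.4,    4.3, -101.4,   85.6]), np.float64(0.0))
place (array([-10.7,  22.8, -28.4,   0. , -38.8, -99.4]), np.float64(0.0)) (array([-10.7,  22.8, -28.4,  -0. , -38.8,  80.6]), np.float64(0.0))
```

```bash
cat >> h.py <<'E'
def lean(th,t,L,off,s):
    """TCP pose with plate (thickness t, lower end L past TCP, centre off along tool x) tilted th from upright, front lower edge s out on ledge"""
    tt=np.radians(90-th); nn=np.sin(tt)*xs+np.cos(tt)*zs; d=np.cos(tt)*xs-np.sin(tt)*zs
    return seat+s*n-t/2*nn-L*d+off*ys, R.from_matrix(np.c_[-ys,-nn,d])
E
python3 -c "
from h import *
p,r=lean(20,12,94,2,13); print(p)
go(p+[0,0,70],r)
"
```

```text
[522.86979279 -32.78973537 118.63522442]
shift [-29.7  -9.1  15.7] turn [-19.4   3.4   0.6] dist 35.0 t 4.7167 q [ 13.7  -7.9 -58.3  15.7  -0.1 -20. ]
```

Call:
move_arm:
  motion:
    - [[-8, -3, 4], [-6, 1, 0], 1]
    - [[-16, -6, 8], [-12, 2, 0], 1]
    - [[-24, -9, 12], [-18, 3, 0.6], 1]
    - [[-30, -9, 16], [-19.4, 3.4, 0.6], 1]
    - [[-30, -9, 16], [-19.4, 3.4, 0.6], 1]
    - [[-30, -9, 16], [-19.4, 3.4, 0.6], 1]
    - [[-30, -9, 16], [-19.4, 3.4, 0.6], 1]
    - [[-30, -9, 16], [-19.4, 3.4, 0.6], 1]

```text
clock: 5.38
tool_pos: [0.5221, -0.0325, 0.1889]
orientation: [-159.9, 0.0, -81.7]
force: [-0.7, -0.4, -0.9]
opening: 0.0116
gripper_force: 30.0
```

```bash
python3 -c "
from h import *
for i in range(3): snap('top')
p,r=lean(20,12,94,2,13); go(p,r); print(ctrl.get_obs()['tool_pos'])
"
```

```text
shift [ 0.1 24.1 66.6] turn [-0.1  0.   0. ] dist 71.0 t 5.5333 q [ 20.9  -1.8 -41.3   8.3 -31.1 -19. ]
[ 0.52262021 -0.03272865  0.18942483]
```

Call:
move_arm:
  motion:
    - [[0, 12, 33], [0, 0, 0], 1]
    - [[0, 20, 54], [0, 0, 0], 1]
    - [[0, 22.5, 62], [0, 0, 0], 1]
    - [[0, 23, 63.5], [0, 0, 0], 1]
    - [[0, 23, 63.5], [0, 0, 0], 1]
    - [[0, 23, 63.5], [0, 0, 0], 1]

```text
clock: 6.03
tool_pos: [0.5239, -0.0323, 0.1227]
orientation: [-159.9, 0.0, -81.7]
force: [-0.2, -0.2, -1.1]
opening: 0.0117
gripper_force: 30.0
```

```bash
python3 -c "
from h import *
snap('top')
p,r=lean(20,12,94,2,13); go(p,r); print(ctrl.get_obs()['force'])
c,K,T=snap('scene'); cv2.imwrite('pics/p3.png',cv2.resize(c[100:210,220:340],None,fx=6,fy=5.4,interpolation=cv2.INTER_CUBIC))
"
```

```text
shift [0.4 2.7 3.7] turn [-0.2  0.   0.1] dist 5.0 t 6.0833 q [ 20.4   3.8 -48.3  13.1 -18.6 -23.8]
[-0.46200864  0.09997633 -0.07429783]
```

View pics/p3.png

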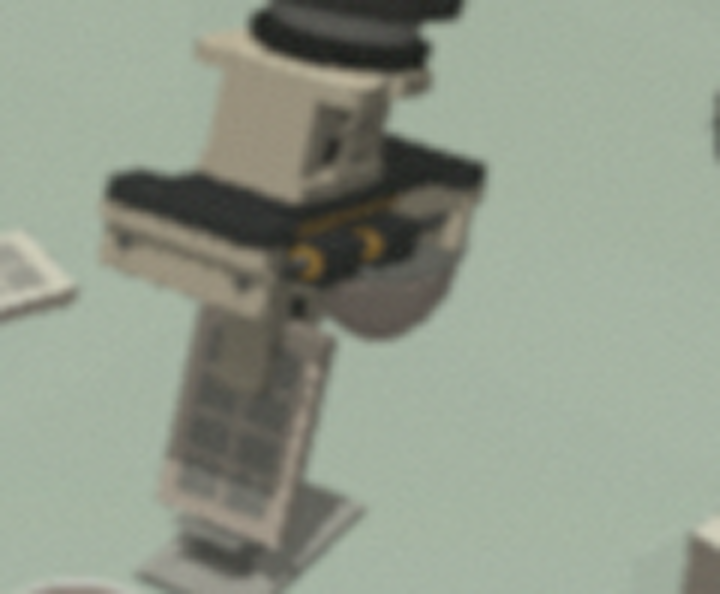

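Call:
move_arm:
  motion:
    - [[0, 1, 1.5], [0, 0, 0], 1]
    - [[0, 2, 3], [0, 0, 0], 1]
    - [[0, 2.5, 4], [0, 0, 0], 1]
    - [[0, 2.5, 4], [0, 0, 0], 1]
    - [[0, 2.5, 4], [0, 0, 0], 1]

```text
clock: 6.55
tool_pos: [0.5226, -0.0324, 0.1178]
orientation: [-159.9, 0.0, -81.7]
force: [-4.3, 0.0, 5.2]
opening: 0.0118
gripper_force: 30.0
```

```bash
python3 -c "
from h import *
snap('top')
p,r=lean(20,12,94,2,13); go(p,r); print(ctrl.get_obs()['force'])
"
```

```text
shift [ 0.4 -0.4 -0.7] turn [-0.1  0.   0.1] dist 1.0 t 6.6 q [ 20.3   4.2 -49.   13.8 -17.6 -24.5]
[-2.71523464e+00  3.53764032e-03  5.74244164e+00]
```

Call:
move_arm:
  motion:
    - [[0, 0, 0], [0, 0, 0], 0.85]
    - [[0, 0, 0], [0, 0, 0], 0.78]
    - [[0, 0, 0], [0, 0, 0], 0.71]
    - [[0, 0, 0], [0, 0, 0], 0.64]
    - [[0, 0, 0], [0, 0, 0], 0.57]
    - [[0, 0, 0], [0, 0, 0], 0.5]
    - [[0, 0, 0], [0, 0, 0], 0.43]
    - [[0, 0, 0], [0, 0, 0], 0.36]
    - [[0, 0, 0], [0, 0, 0], 0.28]
    - [[0, 0, 0], [0, 0, 0], 0.2]

```text
clock: 7.43
tool_pos: [0.5223, -0.0325, 0.1172]
orientation: [-159.9, 0.0, -81.7]
force: [0.1, -0.1, -0.6]
opening: 0.0637
gripper_force: 0.1
```

Call:
move_arm:
  motion:
    - [[0, 0, 0], [0, 0, 0], 0.1]
    - [[0, 0, 0], [0, 0, 0], 0]
    - [[0, 0, 0], [0, 0, 0], 0]
    - [[0, 0, 0], [0, 0, 0], 0]
    - [[0, 0, 0], [0, 0, 0], 0]

```text
clock: 7.85
tool_pos: [0.5225, -0.0324, 0.1173]
orientation: [-159.9, 0.0, -81.7]
force: [0.1, -0.3, -0.2]
opening: 0.0872
gripper_force: 0.0
```

```bash
python3 -c "
from h import *
c,K,T=snap('scene'); cv2.imwrite('pics/p4.png',cv2.resize(c[100:210,220:340],None,fx=6,fy=5.4,interpolation=cv2.INTER_CUBIC))
p=ctrl.get_obs()['tool_pos']*1000; r=lean(20,12,94,2,13)[1]
go(p-9*n,r); go(p-9*n-60*dn,r)
"
```

```text
shift [-0.   8.5  3.1] turn [-0.1  0.   0.1] dist 9.0 t 7.9 q [ 20.3   4.2 -49.   13.8 -17.5 -24.5]
shift [ -0.1  28.9 -53.3] turn [-0.1  0.   0.1] dist 61.0 t 7.9 q [ 20.3   4.2 -49.   13.8 -17.5 -24.5]
```

View pics/p4.png

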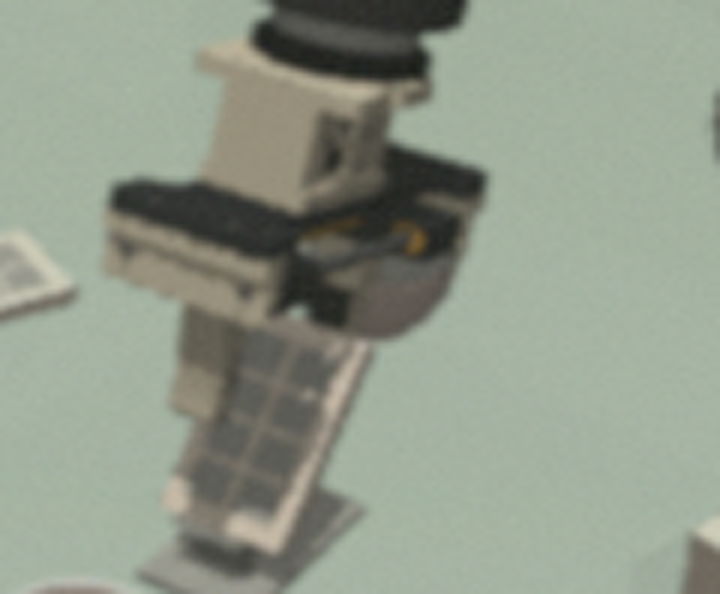

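Call:
move_arm:
  motion:
    - [[0, 4, 1.5], [0, 0, 0], 0]
    - [[0, 8.5, 3], [0, 0, 0], 0]
    - [[0, 8.5, 3], [0, 0, 0], 0]
    - [[0, 15, -15], [0, 0, 0], 0]
    - [[0, 22, -34], [0, 0, 0], 0]
    - [[0, 29, -53], [0, 0, 0], 0]
    - [[0, 29, -90], [0, 0, 0], 0]
    - [[0, 15, -130], [0, 0, 0], 0]
    - [[0, 0, -160], [0, 0, 0], 0]
    - [[0, 0, -160], [0, 0, 0], 0]

```text
clock: 8.73
tool_pos: [0.4715, -0.0394, 0.2759]
orientation: [-159.2, 0.0, -81.6]
force: [1.4, 0.1, 0.9]
opening: 0.0877
gripper_force: 0.0
```

Run:
```python
from h import *
for i in range(3): snap('top')
c,K,T=snap('top'); np.save('t1.npy',c)
def show(n,r):
    (cx,cy),(w,h),a=r
    if w<h: w,h=h,w; a+=90
    print(n,'c',round(cx,1),round(cy,1),'size',round(w,1),round(h,1),'deg',round((a+90)%180-90,1))
p=seat-55*dn+12*n; print('expect centre of top face',p)
pg=seat-55*dn+6*n+15*n; print('grab',pg)
go(pg+60*n,Rgrab)
print(ctrl.get_obs()['tool_pos'],ctrl.get_obs()['orientation'])
```

```text
expect centre of top face [524.80667661 -34.5312849   73.84589569]
grab [531.63058985 -33.54794398  79.63098417]
shift [  2.3 -53.3 177.3] turn [-54.3  54.3  77.7] dist 185.0 t 8.9333 q [ 23.3 -12.7 -38.7   7.2 -44.9 -19.3]
[ 0.46727374 -0.04060204  0.26655972] [-1.60006777e+02  1.09872586e-02 -8.17457815e+01]
```

Run:
```python
from h import *
go([590,-30,290],down(-171.8))
```

```text
shift [   7.1 -123.6   20. ] turn [-15.7  15.7  89.1] dist 125.0 t 8.9333 q [ 23.3 -12.7 -38.7   7.2 -44.9 -19.3]
```

Call:
move_arm:
  motion:
    - [[1, -12, -10], [-1.5, 1.5, 7], 0]
    - [[2, -25, -10], [-3, 3, 14], 0]
    - [[3, -40, 0], [-4, 4, 21], 0]
    - [[4, -50, 10], [-5, 5, 28], 0]
    - [[5, -70, 20], [-7, 7, 36], 0]
    - [[6, -90, 20], [-9, 9, 46], 0]
    - [[7, -110, 20], [-10, 10, 55], 0]
    - [[7, -124, 20], [-12, 12, 65], 0]
    - [[7, -124, 20], [-15.7, 15.7, 89], 0]
    - [[7, -124, 20], [-15.7, 15.7, 89], 0]

```text
clock: 9.77
tool_pos: [0.5913, -0.0295, 0.2886]
orientation: [-176.2, 2.2, -152.3]
force: [-0.5, -0.7, -0.0]
opening: 0.0876
gripper_force: 0.0
```

Call:
move_arm:
  motion:
    - [[0, 0, 0], [0, 0, 7], 0]
    - [[0, 0, 0], [0, 0, 14], 0]
    - [[0, 0, 0], [0, 0, 18], 0]
    - [[0, 0, 0], [0, 0, 18], 0]
    - [[0, 0, 0], [0, 0, 18], 0]

```text
clock: 10.18
tool_pos: [0.5906, -0.0298, 0.2896]
orientation: [-177.0, 3.4, -169.8]
force: [0.4, 0.4, -0.3]
opening: 0.0875
gripper_force: 0.0
```

Run:
```python
from h import *
pg=seat-55*dn+21*n
for i in range(2): snap('top')
go(pg+60*n,Rgrab)
print(ctrl.get_obs()['tool_pos'],ctrl.get_obs()['orientation'])
```

```text
shift [ 23.3  14.  170.5] turn [-3.6 53.5  0.5] dist 173.0 t 10.2833 q [ 18.2   8.9 -10.9   3.7 -67.3 -99.5]
[ 0.59080746 -0.02964865  0.29031552] [-176.9972345     3.44827475 -169.83841881]
```

Call:
move_arm:
  motion:
    - [[0, 0, 0], [-0.5, 7, 0], 0]
    - [[0, 0, 0], [-1, 14, 0], 0]
    - [[3, 2, 20], [-1.5, 21, 0], 0]
    - [[6, 4, 40], [-2, 28, 0], 0]
    - [[9, 6, 60], [-2.5, 35, 0], 0]
    - [[12, 8, 90], [-3, 42, 0], 0]
    - [[16, 11, 120], [-3.5, 49, 0.5], 0]
    - [[20, 13, 150], [-3.6, 53.5, 0.5], 0]
    - [[23, 14, 170], [-3.6, 53.5, 0.5], 0]
    - [[23, 14, 170], [-3.6, 53.5, 0.5], 0]

```text
clock: 11.12
tool_pos: [0.5751, -0.0268, 0.1119]
orientation: [179.8, -50.7, -171.9]
force: [-0.8, 0.4, -1.3]
opening: 0.0881
gripper_force: 0.0
```

Call:
move_arm:
  motion:
    - [[0, 0, 0], [0, 0, 0], 0]
    - [[0, 0, 0], [0, 0, 0], 0]
    - [[0, 0, 0], [0, 0, 0], 0]

```text
clock: 11.37
tool_pos: [0.5793, -0.0266, 0.123]
orientation: [179.9, -49.6, -171.9]
force: [0.1, 0.2, 1.1]
opening: 0.0878
gripper_force: 0.0
```

Run:
```python
from h import *
pg=seat-55*dn+21*n
go(pg,Rgrab)
print(ctrl.get_obs()['tool_pos'],ctrl.get_obs()['orientation'])
c,K,T=snap('scene'); cv2.imwrite('pics/p5.png',cv2.resize(c[80:240,200:400],None,fx=4,fy=3.75,interpolation=cv2.INTER_CUBIC))
```

```text
shift [-1.7 -0.2 64.7] turn [ 0.1  0.4 -0. ] dist 65.0 t 11.3667 q [  13.8   47.    15.7   -4.6 -108.1  -95.1]
[ 0.57925899 -0.02657421  0.12295094] [ 179.94260358  -49.56247762 -171.87459824]
```

Call:
move_arm:
  motion:
    - [[-1, 0, 30], [0, 0.2, 0], 0]
    - [[-1.7, 0, 55], [0.1, 0.4, 0], 0]
    - [[-1.7, 0, 65], [0.1, 0.4, 0], 0]
    - [[-1.7, 0, 65], [0.1, 0.4, 0], 0]
    - [[-1.7, 0, 65], [0.1, 0.4, 0], 0]
    - [[-1.7, 0, 65], [0.1, 0.4, 0], 0]

```text
clock: 11.92
tool_pos: [0.5315, -0.0333, 0.0782]
orientation: [-179.9, -50.1, -171.9]
force: [-0.3, 0.4, -0.3]
opening: 0.0874
gripper_force: 0.0
```

Call:
move_arm:
  motion:
    - [[0, 0, 0], [0, 0, 0], 0.15]
    - [[0, 0, 0], [0, 0, 0], 0.2]
    - [[0, 0, 0], [0, 0, 0], 0.24]
    - [[0, 0, 0], [0, 0, 0], 0.27]
    - [[0, 0, 0], [0, 0, 0], 0.35]
    - [[0, 0, 0], [0, 0, 0], 1]
    - [[0, 0, 0], [0, 0, 0], 1]
    - [[0, 0, 0], [0, 0, 0], 1]

```text
clock: 12.58
tool_pos: [0.53, -0.0335, 0.0765]
orientation: [-179.9, -50.3, -171.9]
force: [0.7, 0.3, 1.2]
opening: 0.0642
gripper_force: 30.0
```

Run:
```python
from h import *
pg=seat-55*dn+21*n
go(pg,Rgrab)
o=ctrl.get_obs();print(o['tool_pos'],o['orientation'],o['opening'],o['gripper_force'],o['force'])
```

```text
shift [ 1.4 -0.3 -3.2] turn [ 0.  -0.3 -0.1] dist 4.0 t 12.5833 q [  14.2   46.2    6.4   -4.7 -100.3  -94.8]
[ 0.5299964  -0.03345845  0.076526  ] [-179.92927025  -50.30119132 -171.94148279] 0.06422588710025585 29.999520778656006 [0.69359753 0.32957053 1.16284274]
```

Call:
move_arm:
  motion:
    - [[0, 0, 0], [0, 0, 0], 0.2]
    - [[0, 0, 0], [0, 0, 0], 0.2]
    - [[1, 0, -4.5], [0, 0, 0], 0.2]
    - [[1, 0, -4.5], [0, 0, 0], 0.2]
    - [[1, 0, -4.5], [0, 0, 0], 0.24]
    - [[1, 0, -4.5], [0, 0, 0], 0.27]
    - [[1, 0, -4.5], [0, 0, 0], 0.35]
    - [[1, 0, -4.5], [0, 0, 0], 1]
    - [[1, 0, -4.5], [0, 0, 0], 1]
    - [[1, 0, -4.5], [0, 0, 0], 1]

```text
clock: 13.42
tool_pos: [0.5326, -0.033, 0.0802]
orientation: [-179.9, -50.3, -171.9]
force: [0.1, 0.5, 0.1]
opening: 0.0634
gripper_force: 30.0
```

Run:
```python
from h import *
pg=seat-55*dn+21*n
go(pg,Rgrab)
o=ctrl.get_obs();print(o['tool_pos'],o['orientation'],o['opening'],o['gripper_force'],o['force'])
```

```text
shift [ 0.3 -0.4  1.1] turn [ 0.  -0.3 -0.1] dist 1.0 t 13.4167 q [  14.2   46.2    6.9   -4.7 -100.8  -94.8]
[ 0.53258618 -0.03299752  0.08015294] [-179.94340837  -50.31874114 -171.93784032] 0.0633579072689203 29.99979704618454 [0.07186063 0.53172092 0.10404721]
```

Call:
move_arm:
  motion:
    - [[0, 0, -8], [0, 0, 0], 1]
    - [[0, 0, -25], [0, 0, 0], 1]
    - [[20, 0, -60], [0, 0, 0], 1]
    - [[50, 0, -95], [0, -7, 0], 1]
    - [[80, 0, -130], [0, -14, 0], 1]
    - [[100, 0, -150], [0, -21, 0], 1]
    - [[110, 0, -160], [0, -28, 0], 1]
    - [[120, 0, -160], [0, -35, 0], 1]
    - [[120, 0, -160], [0, -42, 0], 1]
    - [[120, 0, -160], [0, -49.7, 0], 1]

```text
clock: 14.25
tool_pos: [0.5796, -0.0263, 0.2775]
orientation: [-180.0, -0.6, -171.9]
force: [0.4, -0.7, -0.5]
opening: 0.0636
gripper_force: 30.0
```

Call:
move_arm:
  motion:
    - [[0, 0, 0], [0, -1, 0], 1]
    - [[0, 0, 0], [0, -1, 0], 1]
    - [[0, 0, 0], [0, -1, 0], 1]

```text
clock: 14.5
tool_pos: [0.5785, -0.0264, 0.2757]
orientation: [-180.0, -0.2, -171.9]
force: [0.1, -0.8, -0.7]
opening: 0.0635
gripper_force: 30.0
```

Run:
```python
from h import *
snap('top')
go([479.2,-285.1,150],down(159.8))
o=ctrl.get_obs();print(o['tool_pos'],o['orientation'],o['opening'],o['gripper_force'],o['force'])
```

```text
shift [ 134.9 -242.1  125.7] turn [-0.1 -0.2 28.3] dist 304.0 t 14.55 q [ 16.7  10.7  -8.9   0.  -70.6 -98.6]
[ 0.57907349 -0.02621222  0.27493815] [-179.95500136   -0.23966226 -171.88770448] 0.06352001828018028 29.999372363090515 [-5.00320707e-01  1.81631166e-03 -1.88026470e+00]
```

Call:
move_arm:
  motion:
    - [[18, -32, 5], [0, 0, 4], 1]
    - [[36, -65, 10], [0, 0, 9], 1]
    - [[54, -97, 20], [0, 0, 14], 1]
    - [[72, -129, 40], [0, 0, 18], 1]
    - [[90, -161, 60], [0, 0, 22], 1]
    - [[108, -194, 80], [0, 0, 26], 1]
    - [[125, -225, 110], [0, -0.2, 28.3], 1]
    - [[135, -242, 126], [0, -0.2, 28.3], 1]
    - [[135, -242, 126], [0, -0.2, 28.3], 1]
    - [[135, -242, 126], [0, -0.2, 28.3], 1]

```text
clock: 15.38
tool_pos: [0.4781, -0.2864, 0.1465]
orientation: [-179.9, -0.3, 159.6]
force: [-0.5, 0.3, -0.4]
opening: 0.0635
gripper_force: 30.0
```

Call:
move_arm:
  motion:
    - [[0, 0, 35], [0, 0, 0], 1]
    - [[0, 0, 70], [0, 0, 0], 1]
    - [[0, 0, 75], [0, 0, 0], 1]
    - [[0, 0, 75], [0, 0, 0], 1]
    - [[0, 0, 75], [0, 0, 0], 1]

```text
clock: 15.8
tool_pos: [0.4804, -0.2851, 0.0753]
orientation: [-179.9, 0.1, 159.9]
force: [0.4, 0.7, -0.3]
opening: 0.0637
gripper_force: 30.0
```

Run:
```python
from h import *
for i in range(3): snap('top')
go([479.2,-285.1,35],down(159.8))
o=ctrl.get_obs();print(o['tool_pos'],o['orientation'],o['opening'])
c,K,T=snap('scene'); cv2.imwrite('s2.png',c)
c2,K2,T2=snap('top'); cv2.imwrite('t2.png',c2)
m=np.hstack([cv2.resize(c[95:175,180:250],(525,600),interpolation=cv2.INTER_CUBIC),cv2.resize(c2[190:275,350:430][:,20:60],(275,585),interpolation=cv2.INTER_CUBIC) if 0 else np.zeros((600,1,3),np.uint8)])
t=cv2.resize(c2[185:275,345:425],(274,308),interpolation=cv2.INTER_CUBIC); t=np.vstack([t,np.zeros((292,274,3),np.uint8)])
cv2.imwrite('pics/p6.png',np.hstack([m[:,:525],t]))
```

```text
shift [ 1.6 -0.2 41.3] turn [-0.   0.3  0.1] dist 41.0 t 15.95 q [-10.6  19.3 -26.4   0.1 -44.1 -99.7]
[ 0.48056837 -0.28533245  0.07630145] [-179.95022307    0.25920453  159.85733002] 0.06345187258937221
```

View pics/p6.png

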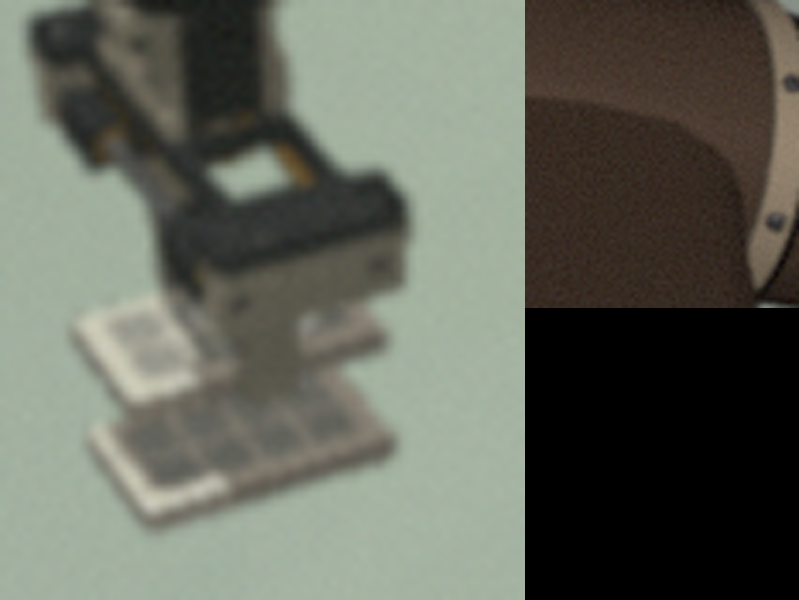

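```bash
cat >> h.py <<'E'
def ends(c,K,T,ctr,az,ax,offs,zb,zt,half,rng=14):
    """distance (mm) along +-axis from ctr at which the table begins; near end silhouette at zb, far at zt"""
    f=cv2.GaussianBlur(c,(0,0),0.9).astype(np.float32); g=f[:,:,1]-(f[:,:,0]+f[:,:,2])/2
    A=np.radians(az); e=np.array([np.cos(A),np.sin(A)]); w=np.array([-e[1],e[0]])
    if ax=='w': e,w=w,-e
    out={}
    for sgn,z in((1,zb),(-1,zt)):
        L=[]
        for o in offs:
            s=np.arange(half-rng,half+rng,.25); q=[proj(K,T,[*( (np.array(ctr)+sgn*k*e+o*w)/1000),z/1000]) for k in s]
            v=cv2.remap(g,np.array(q,np.float32)[:,:1],np.array(q,np.float32)[:,1:],cv2.INTER_LINEAR).ravel()
            hi=np.median(v[-16:]); i=np.where(v<hi-3.5)[0]; L.append(round(float(s[i[-1]]),1) if len(i) else None)
        out[sgn]=L
    return out
E
python3 - <<'E'
from h import *
c=cv2.imread('s2.png'); d=np.load('scene0.npz'); K,T=d['K'],d['T']; c0=d['c']
of=[-24,-16,-8,0,8,16,24]
print('bottom0 len',ends(c0,K,T,[479.2,-285.1],-20.1,'l',of,0,12,55))
print('bottom0 wid',ends(c0,K,T,[479.2,-285.1],-20.1,'w',[-40,-25,-10,10,25,40],0,12,32))
print('bottom len',ends(c,K,T,[479.2,-285.1],-20.1,'l',of,0,12,55))
print('bottom wid',ends(c,K,T,[479.2,-285.1],-20.1,'w',[-40,-25,-10,10,25,40],0,12,32))
print('held len',ends(c,K,T,[480.6,-285.3],-20.1,'l',of,54.2,66.2,55))
print('held wid',ends(c,K,T,[480.6,-285.3],-20.1,'w',[-45,-38,-25,25,38,45],54.2,66.2,32))
E
```

```text
bottom0 len {1: [56.8, 57.2, 57.0, 56.2, 56.5, 57.5, 56.2], -1: [53.0, 53.2, 53.0, 55.2, 54.2, 54.0, 53.5]}
bottom0 wid {1: [34.2, 34.8, 35.0, 34.5, 35.2, 35.8], -1: [28.0, 28.8, 27.5, 27.2, 26.2, 28.8]}
bottom len {1: [57.2, 57.2, 56.8, 57.2, 57.0, 57.5, 57.2], -1: [53.8, 55.2, 55.8, 56.2, 55.2, 55.0, 55.8]}
bottom wid {1: [35.2, 35.5, 34.2, 34.2, 34.5, 34.8], -1: [30.8, 35.8, None, None, None, None]}
held len {1: [56.2, 56.8, 57.5, 57.5, 56.8, 56.8, 57.2], -1: [None, None, None, None, 48.0, 54.5, 54.8]}
held wid {1: [None, None, None, None, 34.5, 35.0], -1: [30.2, 30.8, 31.2, None, None, None]}
```

Run:
```python
from h import *
go([479.3,-284.8,38],down(159.8))
```

```text
shift [ 0.9  0.3 37.9] turn [-0.   0.2  0. ] dist 38.0 t 16.05 q [-10.6  19.3 -26.4   0.1 -44.1 -99.7]
```

Call:
move_arm:
  motion:
    - [[1, 0.2, 15], [0, 0.2, 0], 1]
    - [[1, 0.2, 28], [0, 0.2, 0], 1]
    - [[1, 0.2, 36], [0, 0.2, 0], 1]
    - [[1, 0.2, 38], [0, 0.2, 0], 1]
    - [[1, 0.2, 38], [0, 0.2, 0], 1]
    - [[1, 0.2, 38], [0, 0.2, 0], 1]
    - [[1, 0.2, 38], [0, 0.2, 0], 1]
    - [[1, 0.2, 38], [0, 0.2, 0], 1]

```text
clock: 16.72
tool_pos: [0.4785, -0.2848, 0.0369]
orientation: [-179.9, -0.1, 159.8]
force: [-0.7, -0.1, -0.2]
opening: 0.0637
gripper_force: 30.0
```

Run:
```python
from h import *
c,K,T=snap('scene')
go([479.3,-284.8,34],down(159.8)); o=ctrl.get_obs(); print(o['force'],o['tool_pos'])
p=o['tool_pos']*1000
of=[-24,-16,-8,0,8,16,24]; cv2.imwrite('s3.png',c)
print('bottom near len',ends(c,K,T,[479.2,-285.1],-20.1,'l',of,0,12,55)[1])
print('bottom wid',ends(c,K,T,[479.2,-285.1],-20.1,'w',[-45,-35,-25,25,35,45],0,12,32)[1])
z=p[2]-16
print('held len',ends(c,K,T,p[:2],-20.1,'l',of,z-6,z+6,55))
print('held wid',ends(c,K,T,p[:2],-20.1,'w',[-45,-38,-25,25,38,45],z-6,z+6,32))
```

```text
shift [-0.8  0.3  2.8] turn [-0.1 -0.1  0. ] dist 3.0 t 16.7667 q [-10.6  22.4 -28.3   0.1 -39.3 -99.7]
[-0.53651899 -0.31758543 -0.29285338] [ 0.47840909 -0.28481762  0.03683461]
bottom near len [57.0, 57.2, 57.8, 58.2, 57.2, 58.0, 56.8]
bottom wid [35.0, 35.2, 35.5, 34.8, 35.0, 36.0]
held len {1: [59.0, 61.2, 62.2, 62.8, 62.2, 63.0, 62.5], -1: [None, None, None, None, None, 54.8, 56.0]}
held wid {1: [None, None, None, None, None, 36.5], -1: [29.5, 30.5, 30.8, None, None, None]}
```

Call:
move_arm:
  motion:
    - [[-0.8, 0.2, 1], [0, 0, 0], 1]
    - [[-0.8, 0.2, 2], [0, 0, 0], 1]
    - [[-0.8, 0.2, 3], [0, 0, 0], 1]
    - [[-0.8, 0.2, 3], [0, 0, 0], 1]
    - [[-0.8, 0.2, 3], [0, 0, 0], 1]

```text
clock: 17.18
tool_pos: [0.4791, -0.2849, 0.034]
orientation: [-179.9, -0.1, 159.8]
force: [-1.8, 1.9, 7.4]
opening: 0.0633
gripper_force: 30.0
```

Run:
```python
from h import *
snap('top')
go([479.3,-284.8,34],down(159.8)); o=ctrl.get_obs(); print(o['force'],o['tool_pos'],o['moment'])
```

```text
shift [-0.2  0.1 -0. ] turn [-0.1 -0.1  0. ] dist 0.0 t 17.2333 q [-10.6  22.7 -28.4   0.1 -39.  -99.7]
[-1.80294578  2.88066572  7.22023054] [ 0.47910207 -0.28487881  0.03395416] [ 0.7231757   0.47881122 -0.04382058]
```

Call:
move_arm:
  motion:
    - [[0, 0, 0], [0, 0, 0], 0.25]
    - [[0, 0, 0], [0, 0, 0], 0.15]
    - [[0, 0, 0], [0, 0, 0], 0]
    - [[0, 0, 0], [0, 0, 0], 0]
    - [[0, 0, -20], [0, 0, 0], 0]
    - [[0, 0, -60], [0, 0, 0], 0]
    - [[0, 0, -100], [0, 0, 0], 0]
    - [[0, 0, -140], [0, 0, 0], 0]
    - [[0, 0, -180], [0, 0, 0], 0]
    - [[0, 0, -200], [0, 0, 0], 0]

```text
clock: 18.07
tool_pos: [0.4807, -0.2855, 0.2387]
orientation: [-179.9, 0.2, 159.8]
force: [1.7, -0.2, 0.3]
opening: 0.0875
gripper_force: 0.0
```

Call:
move_arm:
  motion:
    - [[0, 40, 0], [0, 0, -7], 0]
    - [[0, 80, 0], [0, 0, -14], 0]
    - [[0, 120, 0], [0, 0, -21], 0]
    - [[0, 160, 0], [0, 0, -28], 0.1]
    - [[0, 200, 0], [0, 0, -35], 0.2]
    - [[0, 240, 0], [0, 0, -42], 0.3]
    - [[0, 280, 0], [0, 0, -50], 0.3]
    - [[0, 320, 0], [0, 0, -57], 0.3]
    - [[0, 340, 0], [0, 0, -64], 0.3]
    - [[0, 340, 0], [0, 0, -71], 0.3]

```text
clock: 18.9
tool_pos: [0.598, 0.0382, 0.2321]
orientation: [179.9, -0.1, -129.0]
force: [0.5, -0.6, -0.2]
opening: 0.0614
gripper_force: 0.0
```

Run:
```python
from h import *
snap('top')
go([498,206.3,180],down(-96.9)); o=ctrl.get_obs(); print(o['force'],o['tool_pos'],o['orientation'])
def show(n,r):
    (cx,cy),(w,h),a=r
    if w<h: w,h=h,w; a+=90
    print(n,'c',round(cx,1),round(cy,1),'size',round(w,1),round(h,1),'deg',round((a+90)%180-90,1))
c,K,T=snap('top');cv2.imwrite('t3.png',c)
for br in(116,120): 
    r,P=rect(mask(c,2,br),(355,190,65,80),K,T,.024);show('pile top',r)
c,K,T=snap('scene');cv2.imwrite('s4.png',c)
of=[-24,-16,-8,0,8,16,24]
for nm,zb,zt in(('top',24,24),('bot',0,0)):
  print(nm,ends(c,K,T,[479.2,-285.1],-20.1,'l',of,zb,zt,55),ends(c,K,T,[479.2,-285.1],-20.1,'w',[-40,-25,-10,10,25,40],zb,zt,32))
cv2.imwrite('pics/p7.png',cv2.resize(c[125:175,180:245],None,fx=12,fy=12,interpolation=cv2.INTER_CUBIC))
```

```text
shift [-71.2 183.1  52.3] turn [  0.2  -0.1 -31.6] dist 203.0 t 18.95 q [ 22.2  14.  -10.3  -0.  -65.8 -60.6]
[ 0.3022234  -0.07674141 -0.24334496] [0.5971639  0.03662413 0.23209512] [ 1.79871947e+02 -1.39403929e-01 -1.28480869e+02]
pile top c 479.0 -282.9 size 110.9 65.2 deg -20.3
pile top c 478.9 -283.2 size 110.9 64.7 deg -20.2
top {1: [58.5, 61.0, 63.0, 63.8, 63.5, 64.5, 64.2], -1: [None, None, None, None, 60.2, 58.8, 56.0]} {1: [None, None, None, None, None, None], -1: [29.0, 29.0, 30.2, 30.0, 32.2, 29.2]}
bot {1: [57.0, 57.2, 57.2, 58.5, 57.5, 57.8, 57.8], -1: [None, None, None, 62.8, 63.8, 62.8, 59.2]} {1: [34.8, 36.2, 35.5, 35.5, 35.5, 36.0], -1: [None, None, None, None, None, None]}
```

View pics/p7.png

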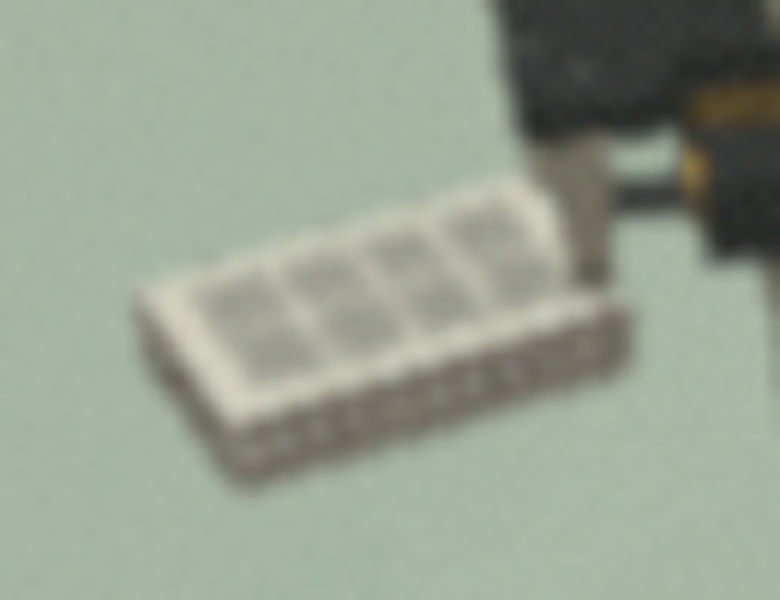

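Call:
move_arm:
  motion:
    - [[-14, 36, 0], [0, 0, -7], 0.3]
    - [[-28, 72, 0], [0, 0, -14], 0.3]
    - [[-42, 108, 0], [0, 0, -21], 0.3]
    - [[-56, 144, 10], [0, 0, -28], 0.3]
    - [[-71, 183, 30], [0, 0, -31.6], 0.3]
    - [[-71, 183, 52], [0, 0, -31.6], 0.3]
    - [[-71, 183, 52], [0, 0, -31.6], 0.3]
    - [[-71, 183, 52], [0, 0, -31.6], 0.3]
    - [[-71, 183, 52], [0, 0, -31.6], 0.3]
    - [[-71, 183, 52], [0, 0, -31.6], 0.3]

```text
clock: 19.88
tool_pos: [0.5019, 0.2048, 0.1825]
orientation: [179.9, 0.0, -98.1]
force: [0.0, 0.1, -0.5]
opening: 0.0616
gripper_force: 0.0
```

Run:
```python
from h import *
for i in range(2): snap('top')
go([498,206.3,100],down(-96.9)); o=ctrl.get_obs(); print(o['tool_pos'],o['orientation'])
```

```text
shift [-0.8  3.7 82.2] turn [ 0.1  0.  -1.2] dist 82.0 t 19.9833 q [ 42.9  11.1 -21.3  -0.1 -57.7 -50.9]
[0.50165185 0.20487341 0.18218628] [ 1.79936670e+02  3.82148503e-02 -9.80982649e+01]
```

Call:
move_arm:
  motion:
    - [[-0.8, 3.7, 20], [0, 0, -1.2], 0.3]
    - [[-0.8, 3.7, 50], [0, 0, -1.2], 0.3]
    - [[-0.8, 3.7, 72], [0, 0, -1.2], 0.3]
    - [[-0.8, 3.7, 82], [0, 0, -1.2], 0.3]
    - [[-0.8, 3.7, 82], [0, 0, -1.2], 0.3]
    - [[-0.8, 3.7, 82], [0, 0, -1.2], 0.4]
    - [[-0.8, 3.7, 82], [0, 0, -1.2], 0.6]
    - [[-0.8, 3.7, 82], [0, 0, -1.2], 1]
    - [[-0.8, 3.7, 82], [0, 0, -1.2], 1]
    - [[-0.8, 3.7, 82], [0, 0, -1.2], 1]

```text
clock: 20.82
tool_pos: [0.4973, 0.2072, 0.1]
orientation: [179.9, 0.0, -96.7]
force: [0.0, 0.3, -0.3]
opening: 0.0337
gripper_force: 0.0
```

Call:
move_arm:
  motion:
    - [[0, 0, 0], [0, 0, 0], 1]
    - [[0, 0, 0], [0, 0, 0], 1]
    - [[0, 0, 0], [0, 0, 0], 1]
    - [[0, 0, 0], [0, 0, 0], 1]
    - [[0, 0, 0], [0, 0, 0], 1]
    - [[0, 0, 0], [0, 0, 0], 1]

```text
clock: 21.32
tool_pos: [0.497, 0.2069, 0.0993]
orientation: [179.9, -0.0, -96.7]
force: [-0.7, -0.6, 3.3]
opening: 0.0178
gripper_force: 30.0
```

Call:
move_arm:
  motion:
    - [[0, 0, -20], [0, 0, 0], 1]
    - [[0, 0, -50], [0, 0, 0], 1]
    - [[0, 0, -90], [0, 0, 0], 1]
    - [[0, 0, -130], [0, 0, 0], 1]
    - [[0, 0, -165], [0, 0, 0], 1]
    - [[0, 0, -165], [0, 0, 0], 1]
    - [[0, 0, -165], [0, 0, 0], 1]
    - [[0, 0, -165], [0, 0, 0], 1]

```text
clock: 21.98
tool_pos: [0.4966, 0.2067, 0.2632]
orientation: [179.8, -0.0, -96.8]
force: [-0.3, 0.3, -0.8]
opening: 0.0177
gripper_force: 30.0
```

Run:
```python
from h import *
p,r=lean(20,18,93.3,.5,18.5); print(p)
go(p+[0,0,70],r); o=ctrl.get_obs(); print(o['tool_pos'],o['opening'])
```

```text
[524.70061551 -34.04140385 120.48671101]
shift [235.7 -56.5  72.7] turn [ 20.1  -2.6 -14.8] dist 253.0 t 21.9833 q [ 43.4   7.1 -14.9  -0.1 -68.2 -50.1]
[0.49664992 0.20667061 0.26316689] 0.01770490061473048
```

Call:
move_arm:
  motion:
    - [[39, -9, 0], [3, -0.4, -2.5], 1]
    - [[78, -19, 0], [7, -0.9, -5], 1]
    - [[117, -28, 10], [10, -1.3, -7.4], 1]
    - [[156, -37, 25], [14, -1.8, -10], 1]
    - [[195, -47, 45], [17, -2.2, -12.5], 1]
    - [[225, -54, 65], [20, -2.6, -14.8], 1]
    - [[236, -56.5, 73], [20, -2.6, -14.8], 1]
    - [[236, -56.5, 73], [20, -2.6, -14.8], 1]
    - [[236, -56.5, 73], [20, -2.6, -14.8], 1]
    - [[236, -56.5, 73], [20, -2.6, -14.8], 1]

```text
clock: 22.82
tool_pos: [0.5256, -0.0339, 0.1906]
orientation: [-160.1, -0.0, -81.8]
force: [0.0, -0.7, -2.1]
opening: 0.0179
gripper_force: 30.0
```

Run:
```python
from h import *
for i in range(3): snap('top')
p,r=lean(20,18,93.3,.5,18.5)
go(p,r); o=ctrl.get_obs(); print(o['tool_pos'],o['opening'])
```

```text
shift [ 0.7 25.5 66.1] turn [0.  0.  0.1] dist 71.0 t 22.9667 q [ 20.6  -1.5 -40.6   8.  -31.6 -18.5]
[ 0.52597354 -0.03310179  0.1913313 ] 0.01774302308767439
```

Call:
move_arm:
  motion:
    - [[0.3, 12, 33], [0, 0, 0], 1]
    - [[0.7, 21, 54], [0, 0, 0], 1]
    - [[0.7, 23.5, 61], [0, 0, 0], 1]
    - [[0.7, 24, 62.5], [0, 0, 0], 1]
    - [[0.7, 24, 62.5], [0, 0, 0], 1]
    - [[0.7, 24, 62.5], [0, 0, 0], 1]
    - [[0.7, 24, 62.5], [0, 0, 0], 1]

```text
clock: 23.55
tool_pos: [0.5254, -0.0344, 0.1254]
orientation: [-159.9, 0.0, -81.8]
force: [-0.7, 0.8, -2.8]
opening: 0.0176
gripper_force: 30.0
```

Run:
```python
from h import *
p,r=lean(20,18,93.3,.5,18.5)
go(p,r); o=ctrl.get_obs(); print(o['force'])
```

```text
shift [-0.4  2.3  4.4] turn [-0.1  0.   0. ] dist 5.0 t 23.55 q [ 20.1   3.8 -47.6  12.3 -19.4 -22.7]
[-0.67351145  0.83150201 -2.79849558]
```

Call:
move_arm:
  motion:
    - [[0, 1, 1.5], [0, 0, 0], 1]
    - [[0, 2, 3], [0, 0, 0], 1]
    - [[0, 2.3, 4.5], [0, 0, 0], 1]
    - [[0, 2.3, 4.8], [0, 0, 0], 1]
    - [[0, 2.3, 4.8], [0, 0, 0], 1]

```text
clock: 23.97
tool_pos: [0.5241, -0.0351, 0.1192]
orientation: [-160.0, -0.0, -81.8]
force: [-3.2, 0.6, 4.6]
opening: 0.018
gripper_force: 30.0
```

Run:
```python
from h import *
snap('top')
p,r=lean(20,18,93.3,.5,18.5)
go(p,r); o=ctrl.get_obs(); print(o['force'])
```

```text
shift [-0.9 -1.2 -0.9] turn [-0. -0.  0.] dist 2.0 t 24.0167 q [ 20.    4.2 -48.4  13.  -18.2 -23.4]
[-3.96998603  0.68736776  3.60109349]
```

Call:
move_arm:
  motion:
    - [[0, 0, 0], [0, 0, 0], 0.78]
    - [[0, 0, 0], [0, 0, 0], 0.71]
    - [[0, 0, 0], [0, 0, 0], 0.64]
    - [[0, 0, 0], [0, 0, 0], 0.57]
    - [[0, 0, 0], [0, 0, 0], 0.5]
    - [[0, 0, 0], [0, 0, 0], 0.43]
    - [[0, 0, 0], [0, 0, 0], 0.36]
    - [[0, 0, 0], [0, 0, 0], 0.28]
    - [[0, 0, 0], [0, 0, 0], 0.2]
    - [[0, 0, 0], [0, 0, 0], 0.1]

```text
clock: 24.85
tool_pos: [0.5239, -0.0351, 0.1188]
orientation: [-160.0, -0.0, -81.8]
force: [-0.3, 0.6, -0.7]
opening: 0.0707
gripper_force: 0.2
```

Call:
move_arm:
  motion:
    - [[0, 0, 0], [0, 0, 0], 0]
    - [[0, 0, 0], [0, 0, 0], 0]
    - [[0, 0, 0], [0, 0, 0], 0]
    - [[0, 4, 1.5], [0, 0, 0], 0]
    - [[0, 8, 3], [0, 0, 0], 0]
    - [[0, 11, 4], [0, 0, 0], 0]
    - [[0, 11, 4], [0, 0, 0], 0]
    - [[0, 11, 4], [0, 0, 0], 0]

```text
clock: 25.52
tool_pos: [0.5147, -0.0365, 0.1111]
orientation: [-160.0, -0.0, -81.8]
force: [0.7, 0.8, 0.1]
opening: 0.0877
gripper_force: 0.0
```

Call:
move_arm:
  motion:
    - [[0, 3, -10], [0, 0, 0], 0]
    - [[0, 10, -28], [0, 0, 0], 0]
    - [[0, 18, -50], [0, 0, 0], 0]
    - [[0, 20, -80], [0, 0, 0], 0]
    - [[0, 10, -120], [0, 0, 0], 0]
    - [[0, -5, -160], [0, 0, 0], 0]
    - [[0, -5, -165], [0, 0, 0], 0]
    - [[0, -5, -165], [0, 0, 0], 0]
    - [[0, -5, -165], [0, 0, 0], 0]

```text
clock: 26.27
tool_pos: [0.464, -0.0435, 0.2686]
orientation: [-159.9, 0.0, -81.8]
force: [-0.2, -0.4, -0.8]
opening: 0.0878
gripper_force: 0.0
```

Run:
```python
from h import *
snap('top')
go([590,-30,290],down(-171.8)); o=ctrl.get_obs(); print(o['tool_pos'],o['orientation'])
c,K,T=snap('scene'); cv2.imwrite('pics/p8.png',cv2.resize(c[60:220,200:400],None,fx=4,fy=3.75,interpolation=cv2.INTER_CUBIC)); cv2.imwrite('s5.png',c)
# expected corners of the leaning cover vs mask
m=mask(c,2); 
for lab,a,b in(('ctr',55,0),('out edges w+',55,38),('w-',55,-38),('in w+',55,26),('in w-',55,-26),('top out',118,0),('top in',102,0)):
    u,v=proj(K,T,(seat-a*dn+18*n+b*ys)/1000); print(lab,round(u),round(v),m[int(round(v)),int(round(u))], c[int(round(v)),int(round(u))].tolist())
```

```text
shift [   4.4 -127.2   22.2] turn [-15.7  15.7  89. ] dist 129.0 t 26.3167 q [ 23.1 -13.2 -38.9   7.1 -45.2 -19. ]
[ 0.46349997 -0.0437398   0.2674435 ] [-1.60049540e+02  2.23004825e-03 -8.18090802e+01]
ctr 262 178 0 [161, 179, 192]
out edges w+ 275 183 0 [137, 152, 143]
w- 250 173 0 [156, 172, 159]
in w+ 271 181 0 [162, 178, 189]
in w- 254 174 0 [161, 179, 190]
top out 271 155 0 [145, 162, 149]
top in 269 161 0 [163, 179, 192]
```

Call:
move_arm:
  motion:
    - [[1, -12, -10], [-1.5, 1.5, 7], 0]
    - [[2, -25, -10], [-3, 3, 14], 0]
    - [[3, -40, 0], [-4, 4, 21], 0]
    - [[4, -50, 10], [-5, 5, 28], 0]
    - [[5, -70, 20], [-7, 7, 36], 0]
    - [[5, -90, 20], [-9, 9, 46], 0]
    - [[5, -110, 22], [-10, 10, 55], 0]
    - [[4.4, -127, 22], [-12, 12, 65], 0]
    - [[4.4, -127, 22], [-15.7, 15.7, 89], 0]
    - [[4.4, -127, 22], [-15.7, 15.7, 89], 0]

```text
clock: 27.2
tool_pos: [0.5907, -0.0298, 0.2881]
orientation: [-176.2, 2.1, -152.4]
force: [0.3, 0.2, -0.3]
opening: 0.0877
gripper_force: 0.0
```

Call:
move_arm:
  motion:
    - [[0, 0, 0], [0, 0, 7], 0]
    - [[0, 0, 0], [0, 0, 14], 0]
    - [[0, 0, 0], [0, 0, 18], 0]
    - [[0, 0, 0], [0, 0, 18], 0]
    - [[0, 0, 0], [0, 0, 18], 0]
    - [[0, 0, 0], [0, 0, 18], 0]

```text
clock: 27.7
tool_pos: [0.5899, -0.03, 0.2897]
orientation: [-177.0, 3.3, -169.9]
force: [0.6, 0.1, -0.4]
opening: 0.0876
gripper_force: 0.0
```

Run:
```python
from h import *
for i in range(2): snap('top')
pg=seat-55*dn+22*n
go(pg+60*n,Rgrab)
```

```text
shift [ 21.6  14.1 170. ] turn [-3.6 53.4  0.4] dist 172.0 t 27.8 q [ 18.2   8.8 -11.    3.8 -67.3 -99.6]
```

Call:
move_arm:
  motion:
    - [[0, 0, 0], [-0.5, 7, 0], 0]
    - [[0, 0, 0], [-1, 14, 0], 0]
    - [[3, 2, 20], [-1.5, 21, 0], 0]
    - [[6, 4, 40], [-2, 28, 0], 0]
    - [[9, 6, 60], [-2.5, 35, 0], 0]
    - [[12, 8, 90], [-3, 42, 0], 0]
    - [[15, 11, 120], [-3.5, 49, 0.4], 0]
    - [[19, 13, 150], [-3.6, 53.4, 0.4], 0]
    - [[21.6, 14, 168], [-3.6, 53.4, 0.4], 0]
    - [[21.6, 14, 168], [-3.6, 53.4, 0.4], 0]

```text
clock: 28.63
tool_pos: [0.5753, -0.0269, 0.1138]
orientation: [179.8, -50.7, -171.9]
force: [0.0, -0.0, 0.4]
opening: 0.0878
gripper_force: 0.0
```

Call:
move_arm:
  motion:
    - [[0, 0, 0], [0, 0, 0], 0]
    - [[0, 0, 0], [0, 0, 0], 0]
    - [[0, 0, 0], [0, 0, 0], 0]
    - [[0, 0, 0], [0, 0, 0], 0]

```text
clock: 28.97
tool_pos: [0.5789, -0.0266, 0.1244]
orientation: [179.9, -49.6, -171.8]
force: [-0.1, -0.0, 1.2]
opening: 0.0876
gripper_force: 0.0
```

Run:
```python
from h import *
snap('top')
pg=seat-55*dn+22*n
go(pg,Rgrab)
```

```text
shift [-3.  -0.3 64. ] turn [ 0.1  0.4 -0. ] dist 64.0 t 29.0167 q [  13.8   46.9   15.7   -4.6 -108.2  -95.1]
```

Call:
move_arm:
  motion:
    - [[-1, 0, 30], [0, 0.2, 0], 0]
    - [[-2.5, 0, 52], [0.1, 0.4, 0], 0]
    - [[-2.5, 0, 61], [0.1, 0.4, 0], 0]
    - [[-2.5, 0, 61], [0.1, 0.4, 0], 0]
    - [[-2.5, 0, 61], [0.1, 0.4, 0], 0]
    - [[-2.5, 0, 61], [0.1, 0.4, 0], 0]
    - [[-2.5, 0, 61], [0.1, 0.4, 0], 0]
    - [[-2.5, 0, 61], [0.1, 0.4, 0], 0]

```text
clock: 29.68
tool_pos: [0.5343, -0.033, 0.0806]
orientation: [-180.0, -50.2, -171.9]
force: [0.6, 0.1, 0.4]
opening: 0.0875
gripper_force: 0.0
```

Run:
```python
from h import *
for i in range(3): snap('top')
pg=seat-55*dn+22*n
go(pg,Rgrab)
```

```text
shift [ 0.9 -0.2  1. ] turn [ 0.  -0.3 -0.1] dist 1.0 t 29.8333 q [  14.1   46.3    7.1   -4.7 -100.9  -94.8]
```

Call:
move_arm:
  motion:
    - [[0.6, 0, 1], [0, -0.3, 0], 0.15]
    - [[0.6, 0, 1], [0, -0.3, 0], 0.2]
    - [[0.6, 0, 1], [0, -0.3, 0], 0.24]
    - [[0.6, 0, 1], [0, -0.3, 0], 0.27]
    - [[0.6, 0, 1], [0, -0.3, 0], 0.35]
    - [[0.6, 0, 1], [0, -0.3, 0], 1]
    - [[0.6, 0, 1], [0, -0.3, 0], 1]
    - [[0.6, 0, 1], [0, -0.3, 0], 1]
    - [[0.6, 0, 1], [0, -0.3, 0], 1]

```text
clock: 30.58
tool_pos: [0.5322, -0.0333, 0.08]
orientation: [-180.0, -50.0, -171.9]
force: [-0.2, -0.3, 1.1]
opening: 0.0637
gripper_force: 30.0
```

Run:
```python
from h import *
snap('top')
pg=seat-55*dn+22*n
go(pg,Rgrab); o=ctrl.get_obs(); print(o['opening'],o['gripper_force'],o['force'])
```

```text
shift [ 0.1 -0.1 -0.3] turn [ 0.  -0.  -0.1] dist 0.0 t 30.6333 q [  14.2   46.     6.7   -4.7 -100.5  -94.8]
0.06372159648917164 29.998595416545868 [ 0.40859269 -0.2642869   1.62261357]
```

Call:
move_arm:
  motion:
    - [[0, 0, -8], [0, 0, 0], 1]
    - [[0, 0, -25], [0, 0, 0], 1]
    - [[20, 0, -60], [0, 0, 0], 1]
    - [[50, 0, -95], [0, -7, 0], 1]
    - [[80, 0, -130], [0, -14, 0], 1]
    - [[100, 0, -150], [0, -21, 0], 1]
    - [[110, 0, -160], [0, -28, 0], 1]
    - [[120, 0, -160], [0, -35, 0], 1]
    - [[120, 0, -160], [0, -42, 0], 1]
    - [[120, 0, -160], [0, -49.9, 0], 1]

```text
clock: 31.47
tool_pos: [0.5782, -0.0264, 0.2774]
orientation: [180.0, -0.3, -171.9]
force: [-0.5, -0.2, -1.5]
opening: 0.0639
gripper_force: 30.0
```

Call:
move_arm:
  motion:
    - [[0, 0, 0], [0, -0.5, 0], 1]
    - [[0, 0, 0], [0, -0.5, 0], 1]
    - [[0, 0, 0], [0, -0.5, 0], 1]
    - [[0, 0, 0], [0, -0.5, 0], 1]

```text
clock: 31.8
tool_pos: [0.578, -0.0264, 0.2745]
orientation: [-180.0, -0.4, -171.9]
force: [-0.4, 0.9, -2.1]
opening: 0.0638
gripper_force: 30.0
```

Run:
```python
from h import *
snap('top')
go([479.1,-284.9,150],down(159.8))
o=ctrl.get_obs();print(o['tool_pos'],o['orientation'],o['opening'])
```

```text
shift [ 133.5 -241.8  125.3] turn [-0.1 -0.5 28.3] dist 303.0 t 31.85 q [ 16.7  10.8  -8.9  -0.  -70.7 -98.6]
[ 0.57814682 -0.0264616   0.27404231] [-179.96838097   -0.4746463  -171.87500602] 0.06379457408561359
```

Call:
move_arm:
  motion:
    - [[18, -32, 5], [0, 0, 4], 1]
    - [[36, -65, 10], [0, 0, 9], 1]
    - [[54, -97, 20], [0, 0, 14], 1]
    - [[72, -129, 40], [0, 0, 18], 1]
    - [[90, -161, 60], [0, 0, 22], 1]
    - [[108, -194, 80], [0, 0, 26], 1]
    - [[125, -225, 110], [0, -0.5, 28.3], 1]
    - [[133.5, -242, 125], [0, -0.5, 28.3], 1]
    - [[133.5, -242, 125], [0, -0.5, 28.3], 1]
    - [[133.5, -242, 125], [0, -0.5, 28.3], 1]

```text
clock: 32.68
tool_pos: [0.4778, -0.2866, 0.1481]
orientation: [-179.9, -0.1, 159.7]
force: [0.6, 0.3, 0.0]
opening: 0.0635
gripper_force: 30.0
```

Call:
move_arm:
  motion:
    - [[0, 0, 35], [0, 0, 0], 1]
    - [[0, 0, 60], [0, 0, 0], 1]
    - [[0, 0, 64], [0, 0, 0], 1]
    - [[0, 0, 64], [0, 0, 0], 1]
    - [[0, 0, 64], [0, 0, 0], 1]
    - [[0, 0, 64], [0, 0, 0], 1]

```text
clock: 33.18
tool_pos: [0.4804, -0.2855, 0.0884]
orientation: [-179.9, 0.3, 159.9]
force: [1.1, -0.5, -1.0]
opening: 0.0636
gripper_force: 30.0
```

Run:
```python
from h import *
for i in range(3): snap('top')
go([479.1,-284.9,45.7],down(159.8))
c,K,T=snap('scene'); cv2.imwrite('s6.png',c)
o=ctrl.get_obs();print(o['tool_pos'],o['orientation'],o['opening'])
p=o['tool_pos']*1000; z=p[2]-12.7
of=[-24,-16,-8,0,8,16,24]; wf=[-47,-43,-38,-25,25,38,43,47]
print('pile len',ends(c,K,T,[479.1,-284.9],-20.2,'l',of,0,24,55)); print('pile wid',ends(c,K,T,[479.1,-284.9],-20.2,'w',wf,0,24,32))
print('held len',ends(c,K,T,p[:2],-20.2,'l',of,z-9,z+9,55)); print('held wid',ends(c,K,T,p[:2],-20.2,'w',wf,z-9,z+9,32))
```

```text
shift [ 1.   0.4 42.3] turn [-0.1  0.3  0.1] dist 42.0 t 33.3333 q [-10.6  18.3 -25.8   0.1 -45.5 -99.6]
[ 0.47939598 -0.2855423   0.08782412] [-179.94743186    0.2988553   159.84452963] 0.06320405522254803
pile len {1: [56.2, 57.5, 58.0, 57.2, 57.5, 57.0, 58.2], -1: [53.8, 55.0, 55.0, 55.8, 55.5, 55.5, 54.8]}
pile wid {1: [34.8, 35.5, 34.5, 35.0, 35.5, 35.5, 35.0, 35.2], -1: [31.0, 31.0, 31.0, None, None, None, None, None]}
held len {1: [57.0, 57.5, 57.2, 57.8, 57.2, 57.8, 58.2], -1: [None, None, None, None, None, 54.8, 56.0]}
held wid {1: [None, None, None, None, None, 34.2, 35.0, 35.0], -1: [29.8, 30.8, 30.0, 28.5, None, None, None, None]}
```

Call:
move_arm:
  motion:
    - [[0.7, 0.4, 18], [0, 0.3, 0], 1]
    - [[0.7, 0.4, 30], [0, 0.3, 0], 1]
    - [[0.7, 0.4, 37], [0, 0.3, 0], 1]
    - [[0.7, 0.4, 38], [0, 0.3, 0], 1]
    - [[0.7, 0.4, 38], [0, 0.3, 0], 1]
    - [[0.7, 0.4, 38], [0, 0.3, 0], 1]
    - [[0.7, 0.4, 38], [0, 0.3, 0], 1]
    - [[0.7, 0.4, 38], [0, 0.3, 0], 1]

```text
clock: 34.05
tool_pos: [0.4787, -0.2851, 0.0493]
orientation: [-179.9, -0.0, 159.8]
force: [1.1, -0.4, -1.7]
opening: 0.0637
gripper_force: 30.0
```

Run:
```python
from h import *
snap('top');snap('top')
go([479.2,-284.8,45.7],down(159.8)); o=ctrl.get_obs();print(o['tool_pos'],o['force'])
```

```text
shift [-0.6  0.5  3.4] turn [-0.1 -0.1  0. ] dist 3.0 t 34.15 q [-10.6  21.4 -27.7   0.1 -40.9 -99.6]
[ 0.47848744 -0.28503213  0.04907055] [ 0.35691119  0.14517676 -1.17166202]
```

Call:
move_arm:
  motion:
    - [[-0.6, 0.4, 1], [0, 0, 0], 1]
    - [[-0.6, 0.4, 2], [0, 0, 0], 1]
    - [[-0.6, 0.4, 3], [0, 0, 0], 1]
    - [[-0.6, 0.4, 3.6], [0, 0, 0], 1]
    - [[-0.6, 0.4, 3.6], [0, 0, 0], 1]
    - [[-0.6, 0.4, 3.6], [0, 0, 0], 1]

```text
clock: 34.65
tool_pos: [0.479, -0.2848, 0.0455]
orientation: [-179.9, -0.1, 159.8]
force: [-2.4, 1.9, 5.7]
opening: 0.064
gripper_force: 30.0
```

Run:
```python
from h import *
snap('top')
go([479.2,-284.8,45.7],down(159.8)); o=ctrl.get_obs();print(o['tool_pos'],o['force'])
```

```text
shift [-0.1  0.  -0.2] turn [-0.1 -0.1  0. ] dist 0.0 t 34.7 q [-10.6  21.8 -27.8   0.1 -40.5 -99.7]
[ 0.47906507 -0.28476945  0.04551583] [-1.50781294  2.08592975  5.80817273]
```

In contact at the right height; release, rise and swing clear.

Call:
move_arm:
  motion:
    - [[0, 0, 0], [0, 0, 0], 0.25]
    - [[0, 0, 0], [0, 0, 0], 0.15]
    - [[0, 0, 0], [0, 0, 0], 0]
    - [[0, 0, 0], [0, 0, 0], 0]
    - [[0, 0, -20], [0, 0, 0], 0]
    - [[0, 0, -60], [0, 0, 0], 0]
    - [[0, 0, -100], [0, 0, 0], 0]
    - [[0, 0, -140], [0, 0, 0], 0]
    - [[0, 0, -180], [0, 0, 0], 0]
    - [[0, 0, -200], [0, 0, 0], 0]

```text
clock: 35.53
tool_pos: [0.4808, -0.2855, 0.2505]
orientation: [-179.9, 0.3, 159.9]
force: [0.3, 0.3, 0.4]
opening: 0.0877
gripper_force: 0.0
```

Call:
move_arm:
  motion:
    - [[0, 40, 0], [0, 0, -7], 0]
    - [[0, 80, 0], [0, 0, -14], 0]
    - [[0, 120, 0], [0, 0, -21], 0]
    - [[0, 160, 0], [0, 0, -28], 0]
    - [[0, 200, 0], [0, 0, -35], 0]
    - [[0, 240, 0], [0, 0, -42], 0]
    - [[0, 280, 0], [0, 0, -50], 0]
    - [[0, 320, 0], [0, 0, -57], 0]
    - [[0, 340, 0], [0, 0, -64], 0]
    - [[0, 340, 0], [0, 0, -71], 0]

```text
clock: 36.37
tool_pos: [0.5979, 0.0383, 0.2439]
orientation: [179.9, -0.1, -129.0]
force: [1.4, -0.6, 0.6]
opening: 0.0876
gripper_force: 0.0
```

Run:
```python
from h import *
for i in range(4): snap('top')
c2,K2,T2=snap('top'); c,K,T=snap('scene')
a=cv2.resize(c[120:175,180:240],(480,440),interpolation=cv2.INTER_CUBIC); b=cv2.resize(c2[190:270,355:420],(320,394),interpolation=cv2.INTER_CUBIC)
m=np.zeros((440,800,3),np.uint8); m[:,:480]=a; m[:394,480:]=b; cv2.imwrite('pics/p9.png',m)
d=np.load('scene0.npz')
x=cv2.absdiff(cv2.GaussianBlur(c,(0,0),1.5),cv2.GaussianBlur(d['c'],(0,0),1.5)).max(2)
for n,p in(('gourd',(275,250)),('cup',(232,226)),('tube',(192,200))): print(n,x[p[1]-12:p[1]+12,p[0]-12:p[0]+12].max())
o=ctrl.get_obs(); print(o['clock'],o['tool_pos'],np.abs(o['qvel']).max())
```

```text
gourd 12
cup 12
tube 14
36.6667 [0.59638971 0.03371314 0.24464615] 0.9030035830527302
```

View pics/p9.png

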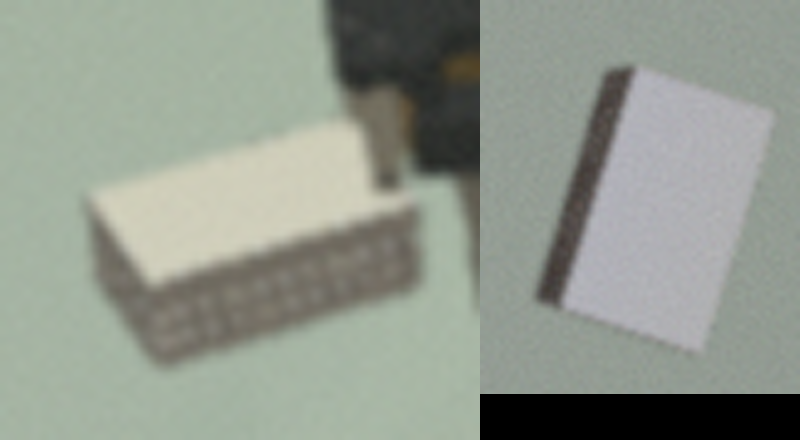

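The pile is flush on all sides, with one straight block in both views, and the bystanders have not moved. I am handing the job in.

```bash
python3 -c "
from plant import ctrl
print(ctrl.close_job())"
```

```text
the job is handed in; nothing more can be done
None
```

The filter and then the cover are stacked flat on the bottom plate; both camera views show the edges flush and the gourd, tube and cup unmoved, and I handed the job in at about 37 s (no verdict came back).

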